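# Press-test the call buttons and sort them into trays

## Robot

A 6-joint arm with a two-finger parallel gripper is mounted at the origin on the work surface. World frame = base frame: x ahead of the robot, y to its left, z up, the work surface at z = 0. Lengths are in m, angles in rad, forces in N, time in s.
With the tool pointing down it reaches from about 0.3 to 0.825 m from the base axis. Payload 5.4 kg.
Tool frame: the origin (TCP) lies midway between the tips of the shut fingers; the grasp point (between the pads) lies 19 mm behind it; z points along the fingers, x is the direction in which the jaws open and shut, and the axes are right-handed (so a half turn about z gives the same grasp; the last joint's range is limited). The gripper opens to 92 mm and grips with 3 to 60 N. Pads are 20 mm wide; open, the fingers measure 128 mm over their backs; the gripper's body (75 mm by 189 mm) begins 69 mm behind the grasp point.
Start: joints at [-1.389, 0.158, 1.597, -0, 1.386, -0.21], TCP at [0.22, -0.531, 0.215] pointing down, gripper open.
Joint ranges: [-2.91, 2.91], [-0.94, 2.29], [0.18, 2.7], [-1.29, 4.43], [0.17, 2.64], [-3, 3]. Speed limits (rad/s): [2.57, 2.57, 3.14, 3.14, 3.14, 3.14].

## Interface

Orientations are given as a 3x3 rotation matrix whose columns are the frame's x, y, z axes.
In Python, from station import arm, eyes, outline_of, pinpoint gives the robot as it stands.
- The arm moves only by the tool apply_moves, never from a script. Its argument "motion" is a list of rows, each a list of 4 numbers: the shift along the tool's x, y, z in m, then the turn about the tool's z in degrees. In form: [[dx, dy, dz, twist], ...]. A call has exactly 5 rows; each row shifts and turns the commanded pose from where the row before left it, along the tool's axes as they then stand; what a row does not reach is not made up. A row lasts 1/8 s, in which the tool goes at most 62.5 mm and 10.7 degrees, less where a joint would pass 70% of its speed; a pose out of reach is approached as far as the arm can. A call with a gripper value outside its range is refused whole. "grip" is the opening, from -1 (shut) to 1 (fully open), set as the call begins (left out, the last holds). The fingers move at their own pace and stop on an object; the grip force is fixed at half the most. Time passes only in rows, so rows that do not move let the fingers close, or fill a call up. It gives the time, the measured TCP pose, the force and the opening at its end, in the units of the state.
- arm.get_state(): the state, without advancing time (a new reading comes with each control period).
- eyes.read_camera(name): name is "side" or "top"; returns the picture (400x640x3 uint8, red, green, blue); there is no depth.
- eyes.camera_info(name): a dict with "fov_y" (degrees; the focal length in pixels is half the picture's height over the tangent of half this angle, whatever the lens; pixels are square), "cx", "cy" (the principal point, pixels), "dist" ([k1, k2, p1, p2, k3] as OpenCV has them; the pictures are not rectified), "R" (3x3) and "t" (3): a world point X has camera coordinates R X + t. Camera axes: x right, y down, z forward; pixel columns grow to the right and rows downward; lengths in m; the calibration is good to about 2 mm. A picture is of the moment at which its call begins. camera_info takes no time and is no camera call.
- arm.sign_off(): hands the job in, once; it reports no verdict.
Trained networks look in the newest picture that a camera, given by its name, has taken for a name from the list of things; names that differ only in an ending like _2 or _b are one class to them, and where a whole thing is asked for, a point or a joint stands for the part that bears it (a point fixed in the world has none). Each returns a list of dicts, best first, with "p" (0 to 1); they miss things now and then, are a little off and sometimes report something else, mostly with a low value. They report only what shows in the picture. A call takes as long as a camera call.
- outline_of(camera, label): "pixels" (400x640 bool, what is visible of it) and "uv" ([column, row] in pixels, amid what is visible of it).
- pinpoint(camera, label): "uv" ([column, row] in pixels: a listed point, or the origin of a listed thing).
The state is a dict: "time_s": time; "qpos": joint angles; "joint_velocities": joint speeds; "joint_efforts": joint torques, N m; "position": TCP position; "orientation": TCP orientation; "force": force on the tool from outside, world axes, zero at the start; "torque": the same for the moment, N m; "width": opening from 0.0 (shut) to 1.0 (fully open).
Only numpy, scipy, OpenCV 4.12 (cv2) and the standard library are available. Lean on these libraries where they do the work, as an engineer would, in place of code of your own. Each camera call takes 0.05 s, during which the arm holds its last target.

## Task

Test every call button lying on the desk by gently pressing its blue key slowly, all the way in. Lay each one whose key snaps over under the finger flat in a compartment of its own in the light grey tray, blue key at the green dot, and put each one whose key stays soft, with no snap, into the red box. Pick them up by the white case, not by the key, and do not shove about or knock over the other things on the desk.

Things in the scene. Friction and masses are not known exactly. Their poses are not given: they have to be found in the camera images.
- pod_a: Call button: white box 72 (x) x 36 (y) x 24 (z) mm, 65 g, with a blue round key 18 mm across on top and a grey mark at the other end. Origin: centre of the underside; x towards the key end, z up. Key centre at x = +18 mm; key top 33 mm above the underside when out, 28 when in. Good and worn ones look alike and lie in random places; 4 or 5 of the six are present.
- key_a (a joint): Travel of the key in m: 0 = out (start), 0.005 = in, at a hard stop. A good key resists at once with about 6 N, gives way as it goes (zero by 2.5 mm), snaps in and stays in. A worn key is soft: 0.8 N at first, growing evenly to 2.3 N at the stop, no snap; let go, it creeps back to about 2.5 mm and stays there, never fully out again. Any key may be good or worn.
- pod_b: Another call button, the same as pod_a in size, look and axes.
- key_b (a joint): Key of pod_b: travel in m as for key_a; may be good or worn.
- pod_c: Another call button, the same as pod_a in size, look and axes.
- key_c (a joint): Key of pod_c: travel in m as for key_a; may be good or worn.
- pod_d: Another call button, the same as pod_a in size, look and axes.
- key_d (a joint): Key of pod_d: travel in m as for key_a; may be good or worn.
- pod_e: Another call button, the same as pod_a in size, look and axes.
- key_e (a joint): Key of pod_e: travel in m as for key_a; may be good or worn.
- pod_f: Another call button, the same as pod_a in size, look and axes.
- key_f (a joint): Key of pod_f: travel in m as for key_a; may be good or worn.
- tray: Fixed light grey tray 196 (x) x 132 (y) mm with four open compartments, each 84 (x) x 46 (y) mm inside, centres at x = +-48, y = +-35 mm. Origin: centre of the underside, on the desk. All ribs and rims are only 11 mm high; the middle ribs are 24 mm (between y halves) and 12 mm wide. On the robot's left or right, turned a little.
- tray_in (a point): Centre of the tray at the height of the compartment floors, 3 mm above the desk; axes as the tray. Each compartment has a flat green dot on its floor, 18 mm from its centre towards the tray's +x.
- tray_head (a point): Middle of the tray's +x edge, at rim height: the end towards which all the blue keys must point.
- reject: Fixed red open box for faulty call buttons: 160 (x) x 200 (y) x 22 (z) mm outside, walls 4 mm, floor about 4 mm; origin: centre of the underside. On the other side of the robot from the tray.
- notes: Bystander: block of yellow sticky notes 50 x 50 x 20 mm among the call buttons; origin under its centre.
- tape: Bystander: orange roll of tape, 52 mm across, 20 mm high, lying flat among the call buttons; origin under its centre.
- weight: Bystander: round steel paperweight 40 mm across, 28 mm high, among the call buttons; origin under its centre.
- mug: Bystander: blue mug 80 mm across, 90 mm high, at the far edge of the work area; origin under its centre.
- stapler: Bystander: red stapler 130 mm long, 45 mm high, at the far edge; origin under its centre.
- penpot: Bystander: black pen pot 70 mm across, 100 mm high, at the far edge; origin under its centre.

How it is judged:
By the outcome, as a careful person would: the job done as asked, in the order asked, and still so for the second after the job is handed in, with the robot touching nothing.
Of pod_a, pod_b, pod_c, pod_d, pod_e, pod_f only 4 to 5 are there at a start; the rules pass over those that are not, and their reading is None.
At some moment in a run one of pod_a, pod_b, pod_c, pod_d, pod_e, pod_f may be knocked a few centimetres aside while the robot is not near it.
Once in a run the grip may slacken for a moment while it holds something.
It also fails if it takes over 210 s, if anything falls off the work surface, if the arm or the gripper's body presses on something with over 40 N, if the wrist force passes 120 N, or if a joint passes its speed limit or range.

## Working session

There is one attempt and no reset: what is moved stays moved. The work goes in short steps, Python scripts to look and compute and a tool call to move; the robot and the scene stay as the last step left them, time stands still between calls to the robot, and variables do not carry over. Pictures are saved under pics/ and viewed, and the job is handed in when it is done.

Besides the shell and the picture viewer there is one more tool, called after ">>>" by a JSON object that holds its "method" and its "body", one argument or row to a line. apply_moves: Moves the arm, as the interface text tells. Its arguments: {"type":"object","properties":{"motion":{"type":"array"},"grip":{"type":"number"}},"required":["motion"]}

```bash
ls; mkdir -p pics
python3 - <<'E'
from station import arm, eyes, outline_of, pinpoint
import cv2
for n in ("side","top"):
    im=eyes.read_camera(n); cv2.imwrite(f"pics/{n}0.png",im[:,:,::-1])
    print(n,eyes.camera_info(n))
print(arm.get_state())
E
```

```text
pics
side {'fov_y': 46.555896205203396, 'cx': 323.341013310021, 'cy': 202.78615748459063, 'dist': array([0.04341217, 0.        , 0.        , 0.        , 0.        ]), 'R': array([[ 0.99060326, -0.13491167, -0.02245054],
       [-0.10500083, -0.64502204, -0.75691571],
       [ 0.08763567,  0.75216049, -0.65312678]]), 't': array([-0.60321238,  0.11451396,  1.00793544])}
top {'fov_y': 46.977892674911864, 'cx': 323.9556551772015, 'cy': 194.16860201301043, 'dist': array([-0.05994526,  0.        ,  0.        ,  0.        ,  0.        ]), 'R': array([[-0.00590519, -0.99997032,  0.00494778],
       [-0.97552965,  0.00467322, -0.21981823],
       [ 0.21978858, -0.00612477, -0.9755283 ]]), 't': array([0.00405281, 0.63044054, 1.03122907])}
{'time_s': 0.1, 'qpos': array([-1.38911537e+00,  1.58982087e-01,  1.59808402e+00,  5.48331175e-06,
        1.38622236e+00, -2.10088311e-01]), 'joint_velocities': array([-0.00073857, -0.00137091, -0.00167532,  0.00163702,  0.00019704,
       -0.00162653]), 'joint_efforts': array([ 3.27749331e-04, -3.86503708e+01, -3.22959995e+01,  7.03763939e-02,
        3.40161170e-02, -4.03269814e-05]), 'position': array([ 0.2194331 , -0.53087303,  0.21373076]), 'orientation': array([[ 3.81823046e-01, -9.24235398e-01, -3.01103945e-04],
       [-9.24233961e-01, -3.81822996e-01,  1.66887956e-03],
       [-1.65740597e-03, -3.58926184e-04, -9.99998562e-01]]), 'force': array([-0.5405899 ,  0.15562741, -0.05252575]), 'torque': array([-0.01808474, -0.03432384, -0.0278009 ]), 'width': 1.0004598978073964}
```

View pics/side0.png

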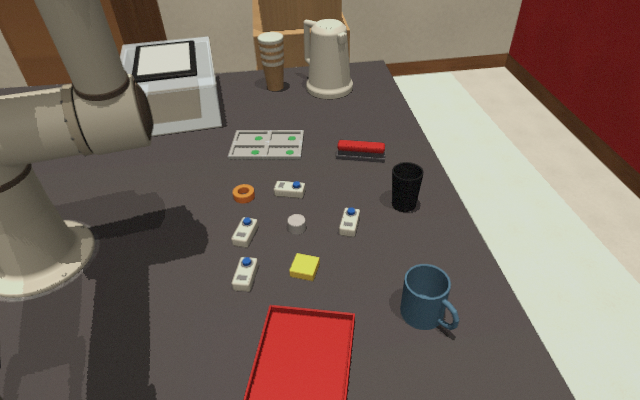

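View pics/top0.png

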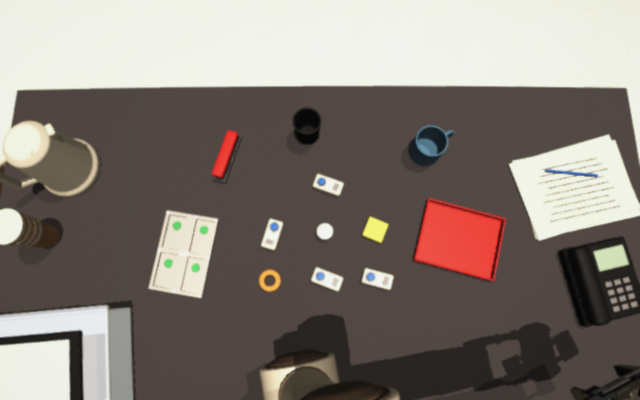

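```bash
cat > h.py <<'E'
import numpy as np, cv2
from scipy.optimize import least_squares
from scipy.spatial.transform import Rotation as Ro
from station import arm, eyes, outline_of, pinpoint
def cam(n):
    c=eyes.camera_info(n); f=200/np.tan(np.radians(c["fov_y"]/2))
    return np.array([[f,0,c["cx"]],[0,f,c["cy"]],[0,0,1]]),np.array(c["dist"]),np.array(c["R"]),np.array(c["t"])
C={n:cam(n) for n in("top","side")}
def proj(n,P):
    K,d,R,t=C[n]; return cv2.projectPoints(np.asarray(P,float).reshape(-1,3),cv2.Rodrigues(R)[0],t,K,d)[0].reshape(-1,2)
def back(n,uv,z):
    K,d,R,t=C[n]; p=cv2.undistortPoints(np.array(uv,float).reshape(-1,1,2),K,d).reshape(-1,2)
    r=np.c_[p,np.ones(len(p))]@R; o=-R.T@t; s=(z-o[2])/r[:,2]; return o+s[:,None]*r
def pose_pts(P,x,y,a,z=0):
    c,s=np.cos(a),np.sin(a); return np.asarray(P)@np.array([[c,-s,0],[s,c,0],[0,0,1]]).T+[x,y,z]
POD=np.array([[sx*.036,sy*.018,z] for sx in(-1,1) for sy in(-1,1) for z in(0,.024)])
KEY=np.array([[.018+.009*np.cos(t),.009*np.sin(t),.031] for t in np.linspace(0,6.28,16)])
def feats(m): 
    return np.array([m['m10']/m['m00'],m['m01']/m['m00'],m['mu20']/m['m00'],m['mu11']/m['m00'],m['mu02']/m['m00']])
def mask_pods(im):
    """white+blue components of pods, as masks"""
    hsv=cv2.cvtColor(im,cv2.COLOR_RGB2HSV); return hsv
def fit(ms,x,y,a,z=0,model=None):
    model=np.r_[POD,KEY] if model is None else model
    F={n:feats(cv2.moments(m.astype(np.uint8),True)) for n,m in ms.items()}
    w=np.array([1,1,.15,.15,.15])
    def res(q):
        out=[]
        for n in F:
            h=cv2.convexHull(proj(n,pose_pts(model,q[0],q[1],q[2],z)).astype(np.float32))
            out.append((feats(cv2.moments(h))-F[n])*w)
        return np.concatenate(out)
    s=least_squares(res,[x,y,a],x_scale=[.01,.01,.1],diff_step=1e-3)
    return s.x,res(s.x)
def shot(tag):
    ims={}
    for n in("top","side"):
        ims[n]=eyes.read_camera(n); cv2.imwrite(f"pics/{tag}_{n}.png",ims[n][:,:,::-1])
    return ims
def blue_dir(im,m,n,z=.033):
    hsv=cv2.cvtColor(im,cv2.COLOR_RGB2HSV); b=(hsv[...,0]>100)&(hsv[...,0]<130)&(hsv[...,1]>110)&m
    v,u=np.nonzero(b); return (back(n,[u.mean(),v.mean()],z)[0][:2],len(u)) if len(u) else (None,0)
def pods(ims,z=0):
    got={n:[o for o in outline_of(n,"pod_a") if o["p"]>.3] for n in ims}
    res=[]
    for o in got["top"]:
        g=back("top",o["uv"],.02+z)[0]
        best=min(got["side"],key=lambda q:np.hypot(*(back("side",q["uv"],.015+z)[0]-g)[:2]),default=None)
        ms={"top":o["pixels"]}
        if best is not None and np.hypot(*(back("side",best["uv"],.015+z)[0]-g)[:2])<.025: ms["side"]=best["pixels"]
        k,nb=blue_dir(ims["top"],o["pixels"],"top")
        a=np.arctan2(*(k-g[:2])[::-1]) if k is not None else 0
        q,r=fit(ms,g[0],g[1],a,z)
        q1,_=fit({"top":ms["top"]},g[0],g[1],a,z)
        res.append(q)
        print("pod p%.2f uv %s cams %d  x %.4f y %.4f yaw %.1f | a0 %.1f key %s | top only %.4f %.4f %.1f | r %s"%(o["p"],np.round(o["uv"]),len(ms),q[0],q[1],np.degrees(q[2]),np.degrees(a),np.round(k,3) if k is not None else None,q1[0],q1[1],np.degrees(q1[2]),np.round(r,1)))
    return res
def st():
    s=arm.get_state(); R=s["orientation"]; yaw=np.degrees(np.arctan2(R[1,0],R[0,0]))
    print("t %.2f pos %s yaw %.1f F %s w %.3f q %s"%(s["time_s"],np.round(s["position"],4),yaw,np.round(s["force"],2),s["width"],np.round(s["qpos"],2)))
    return s,yaw
def plan(x,y,z,yaw):
    """shift in present tool axes and twist, to TCP x,y,z and yaw of tool x"""
    s,y0=st(); d=s["orientation"].T@(np.array([x,y,z])-s["position"])
    print("shift mm",np.round(d*1000,1),"twist",round(-((yaw-y0+180)%360-180),1))
E
python3 - <<'E'
from h import *
ims=shot("a"); pods(ims)
for n in("top","side"):
    for l in("tray_in","tray_head","tray","reject"):
        for o in pinpoint(n,l)[:2]:
            z={"tray_in":.003,"tray_head":.011,"tray":0,"reject":0}[l]
            print(n,l,round(o["p"],2),np.round(o["uv"],1),np.round(back(n,o["uv"],z)[0],4))
    for l in ("notes","tape","weight","pod_a"):
        for o in pinpoint(n,l): print(n,l,round(o["p"],2),np.round(back(n,o["uv"],0)[0],4))
st()
E
```

```text
pod p0.85 uv [376. 279.] cams 2  x 0.4329 y -0.1264 yaw 75.4 | a0 72.2 key [ 0.437 -0.109] | top only 0.4334 -0.1260 75.3 | r [ 0.2  0.2  1.4  0.3  0.8  0.2 -0.2  0.2  0.1  0.2]
pod p0.84 uv [270. 232.] cams 2  x 0.5408 y 0.1285 yaw -10.3 | a0 -38.3 key [0.559 0.124] | top only 0.5411 0.1288 -12.7 | r [ 0.1  0.1  0.1  0.3  0.4  0.1 -0.3  1.1 -0.   0.5]
pod p0.82 uv [326. 280.] cams 2  x 0.4322 y -0.0047 yaw 69.3 | a0 61.2 key [0.439 0.012] | top only 0.4326 -0.0046 67.8 | r [ 0.1  0.2  0.8 -0.   0.3  0.2 -0.2  0.4 -0.2  0.7]
pod p0.64 uv [327. 186.] cams 2  x 0.6667 y -0.0104 yaw 69.4 | a0 60.0 key [0.672 0.007] | top only 0.6661 -0.0103 68.2 | r [ 0.  -0.2  1.8  0.5  0.6 -0.2 -0.   0.2 -0.2  0.5]
top tray_in 0.71 [183.6 253.7] [0.4957 0.3497 0.003 ]
top tray_head 0.96 [191.7 214.1] [0.5941 0.3325 0.011 ]
top tray 0.68 [186.2 254. ] [0.4953 0.344  0.    ]
top reject 0.83 [460.2 237.7] [ 0.5324 -0.3417  0.    ]
top notes 0.63 [ 0.5547 -0.1311  0.    ]
top tape 0.51 [0.4358 0.1354 0.    ]
top weight 0.65 [0.5399 0.128  0.    ]
top weight 0.56 [0.5497 0.0009 0.    ]
top pod_a 0.98 [ 0.6
[... 209 characters left out ...]
d 0.69 [301.3 142.3] [0.592  0.3305 0.011 ]
side tray_head 0.4 [403.5 201.6] [0.8055 0.0378 0.011 ]
side tray 0.77 [265.4 146.4] [0.4912 0.3435 0.    ]
side tray 0.33 [290.7 194.6] [0.5441 0.1202 0.    ]
side reject 0.76 [304.  363.4] [ 0.5297 -0.3359  0.    ]
side notes 0.89 [ 0.5573 -0.1315  0.    ]
side tape 0.92 [0.4353 0.1326 0.    ]
side weight 0.76 [ 0.5491 -0.0013  0.    ]
side pod_a 0.8 [ 0.6683 -0.0057 -0.    ]
side pod_a 0.75 [0.5482 0.1282 0.    ]
side pod_a 0.7 [ 0.4235 -0.0084  0.    ]
side pod_a 0.6 [ 0.4335 -0.1206  0.    ]
side pod_a 0.6 [0.8035 0.0346 0.    ]
t 1.10 pos [ 0.2195 -0.5314  0.2146] yaw -67.6 F [-0.75  0.07 -0.42] w 1.002 q [-1.39  0.16  1.6   0.    1.39 -0.21]
```

```bash
cat >> h.py <<'E'
TRAY=np.array([[sx*.098,sy*.066,z] for sx in(-1,1) for sy in(-1,1) for z in(0,.011)])
REJ=np.array([[sx*.08,sy*.1,z] for sx in(-1,1) for sy in(-1,1) for z in(0,.022)])
def draw(tag,ims,items,crop,names=("top","side")):
    for n in names:
        im=cv2.resize(ims[n],None,fx=4,fy=4,interpolation=cv2.INTER_CUBIC)
        for pts in items:
            h=cv2.convexHull(proj(n,pts).astype(np.float32)).reshape(-1,2)
            cv2.polylines(im,[np.int32((h+.5)*4)],True,(255,0,255),1)
        u0,v0,u1,v1=crop[n]; im=im[v0*4:v1*4,u0*4:u1*4]
        f=min(800/im.shape[1],600/im.shape[0],1); im=cv2.resize(im,None,fx=f,fy=f,interpolation=cv2.INTER_AREA)
        cv2.imwrite(f"pics/{tag}_{n}.png",im[:,:,::-1])
E
python3 - <<'E'
from h import *
ims=shot("b")
items=[]
for l,M,g in(("tray",TRAY,(.494,.345,-.2)),("reject",REJ,(.532,-.34,-.2))):
    ms={}
    for n in("top","side"):
        o=outline_of(n,l)
        if o: print(n,l,o[0]["p"],np.round(o[0]["uv"])); ms[n]=o[0]["pixels"]
    for mm in (ms,{"top":ms["top"]}): 
        q,r=fit(mm,*g,model=M); print(l,np.round(q,4),np.degrees(q[2]),np.round(r,1))
    q,r=fit(ms if l=="tray" else {"top":ms["top"]},*g,model=M); items.append(pose_pts(M,*q))
    if l=="tray":
        for sx in(-1,1):
            for sy in(-1,1):
                items.append(pose_pts(np.array([[sx*.048+i*.042,sy*.035+j*.023,.003] for i in(-1,1) for j in(-1,1)]),*q))
for q in pods(ims): items+= [pose_pts(POD,*q),pose_pts(KEY,*q)]
draw("b1",ims,items,{"top":(140,140,540,340),"side":(220,100,420,400)})
E
```

```text
top tray 0.96 [183. 257.]
side tray 0.86 [268. 144.]
tray [ 0.497   0.3481 -0.1712] -9.808754693462005 [ 0.1 -0.2  0.8 -0.   1.4 -0.  -0.4  0.6  0.1 -0.3]
tray [ 0.4969  0.3483 -0.1726] -9.891158480873003 [-0.  -0.2  0.8 -0.1  1.4]
top reject 0.56 [462. 240.]
side reject 0.87 [302. 354.]
reject [ 0.5371 -0.2871 -0.5373] -30.78251893732008 [-19.5  -3.4  -6.6   4.7   6.    1.3 -15.3   6.2 -10.6  29. ]
reject [ 0.5276 -0.3359 -0.2552] -14.622518928154859 [ 0.   0.  -0.3 -0.2  0.1]
pod p0.84 uv [375. 278.] cams 2  x 0.4329 y -0.1270 yaw 76.5 | a0 71.7 key [ 0.437 -0.109] | top only 0.4334 -0.1262 74.8 | r [ 0.3  0.2  1.3 -0.   0.7  0.2 -0.4  0.4  0.   0.2]
pod p0.73 uv [326. 187.] cams 2  x 0.6671 y -0.0085 yaw 68.6 | a0 42.6 key [0.672 0.007] | top only 0.6659 -0.0085 68.7 | r [ 0.  -0.5  0.4 -0.1  0.4 -0.4 -0.1  0.8 -0.3  2. ]
pod p0.69 uv [275. 236.] cams 2  x 0.5420 y 0.1284 yaw -14.6 | a0 4.4 key [0.559 0.124] | top only 0.5405 0.1280 -16.2 | r [-0.2 -0.6 -0.1 -0.   0.4 -0.5  0.3  0.8  0.2  0.6]
pod p0.69 uv [326. 282.] cams 2  x 0.4326 y -0.0042 yaw 70.7 | a0 48.8 key [0.439 0.012] | top only 0.4324 -0.0042 69.3 | r [ 0.  -0.1  1.2  0.1  0.6 -0.1 -0.1  0.5 -0.1  0.9]
```

View pics/b1_top.png

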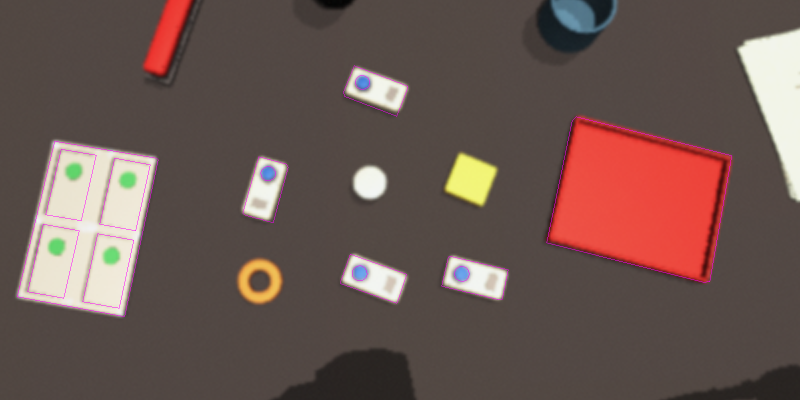

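View pics/b1_side.png

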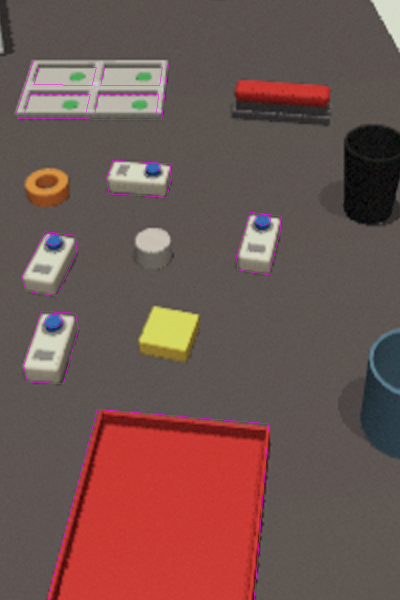

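Run:
```python
from h import *
plan(.437,-.109,.1,-14)
```

```text
t 1.50 pos [ 0.2196 -0.5314  0.2146] yaw -67.5 F [-0.76 -0.43  0.23] w 0.999 q [-1.39  0.16  1.6   0.    1.39 -0.21]
shift mm [-307.3 -362.3  114.6] twist -53.5
```

>>> {"method": "apply_moves", "body": {
  "motion": [
    [-0.035, -0.041, 0.01, 0],
    [-0.035, -0.041, 0.01, 0],
    [-0.035, -0.041, 0.01, 0],
    [-0.035, -0.041, 0.01, 0],
    [-0.035, -0.041, 0.01, 0]
  ],
  "grip": -1
}}

```text
time_s: 2.12
position: [0.3428, -0.2899, 0.1645]
orientation: [[0.381, -0.924, 0.001], [-0.924, -0.381, -0.001], [0.001, -0.0, -1.0]]
force: [0.1, -0.1, 0.0]
width: 0.479
```

>>> {"method": "apply_moves", "body": {
  "motion": [
    [-0.035, -0.041, 0.01, 0],
    [-0.035, -0.041, 0.01, 0],
    [-0.035, -0.041, 0.01, 0],
    [-0.027, -0.034, 0.01, 0],
    [0, 0, 0, -10.5]
  ]
}}

```text
time_s: 2.75
position: [0.4372, -0.1066, 0.1238]
orientation: [[0.551, -0.834, -0.001], [-0.834, -0.551, 0.001], [-0.002, 0.0, -1.0]]
force: [-0.1, -0.0, 0.8]
width: 0.006
```

>>> {"method": "apply_moves", "body": {
  "motion": [
    [0, 0, 0, -10.5],
    [0, 0, 0, -10.5],
    [0, 0, 0, -10.5],
    [0, 0, 0, -10.5],
    [0, 0, 0, -1]
  ]
}}

```text
time_s: 3.38
position: [0.4369, -0.1095, 0.1247]
orientation: [[0.97, -0.244, 0.0], [-0.244, -0.97, -0.0], [0.0, 0.0, -1.0]]
force: [0.5, 0.5, -0.1]
width: 0.002
```

Run:
```python
from h import *
plan(.437,-.109,.037,-14)
```

```text
t 3.38 pos [ 0.4369 -0.1095  0.1247] yaw -14.1 F [ 0.49  0.54 -0.14] w 0.002 q [-0.51 -0.08  2.03 -0.    1.19 -0.27]
shift mm [-0.1 -0.5 87.7] twist -0.1
```

>>> {"method": "apply_moves", "body": {
  "motion": [
    [0, -0.0005, 0.03, 0],
    [0, 0, 0.03, 0],
    [0, 0, 0.02, 0],
    [0, 0, 0.007, 0],
    [0, 0, 0, 0]
  ]
}}

```text
time_s: 4.0
position: [0.437, -0.109, 0.0377]
orientation: [[0.97, -0.244, -0.0], [-0.244, -0.97, 0.0], [-0.0, -0.0, -1.0]]
force: [-0.1, 0.1, 0.5]
width: 0.004
```

>>> {"method": "apply_moves", "body": {
  "motion": [
    [0, 0, 0.0005, 0],
    [0, 0, 0.0005, 0],
    [0, 0, 0, 0],
    [0, 0, 0, 0],
    [0, 0, 0, 0]
  ]
}}

```text
time_s: 4.62
position: [0.437, -0.109, 0.0367]
orientation: [[0.97, -0.243, 0.0], [-0.243, -0.97, -0.0], [0.0, 0.0, -1.0]]
force: [0.2, -0.5, -0.1]
width: 0.006
```

>>> {"method": "apply_moves", "body": {
  "motion": [
    [0, 0, 0.0007, 0],
    [0, 0, 0.0007, 0],
    [0, 0, 0.0007, 0],
    [0, 0, 0.0007, 0],
    [0, 0, 0, 0]
  ]
}}

```text
time_s: 5.25
position: [0.437, -0.109, 0.0337]
orientation: [[0.97, -0.243, -0.0], [-0.243, -0.97, 0.0], [-0.0, -0.0, -1.0]]
force: [0.4, 0.4, -0.2]
width: 0.007
```

>>> {"method": "apply_moves", "body": {
  "motion": [
    [0, 0, 0.0003, 0],
    [0, 0, 0.0003, 0],
    [0, 0, 0.0003, 0],
    [0, 0, 0, 0],
    [0, 0, 0, 0]
  ]
}}

```text
time_s: 5.88
position: [0.4371, -0.109, 0.0334]
orientation: [[0.97, -0.243, -0.0], [-0.243, -0.97, 0.0], [-0.0, 0.0, -1.0]]
force: [-1.7, 1.0, 5.1]
width: 0.003
```

>>> {"method": "apply_moves", "body": {
  "motion": [
    [0, 0, 0.0002, 0],
    [0, 0, 0.0002, 0],
    [0, 0, 0.0001, 0],
    [0, 0, 0, 0],
    [0, 0, 0, 0]
  ]
}}

```text
time_s: 6.5
position: [0.4371, -0.109, 0.0325]
orientation: [[0.97, -0.243, 0.0], [-0.243, -0.97, -0.0], [0.0, 0.0, -1.0]]
force: [-1.6, 1.2, 4.0]
width: 0.005
```

>>> {"method": "apply_moves", "body": {
  "motion": [
    [0, 0, 0.0002, 0],
    [0, 0, 0.0002, 0],
    [0, 0, 0.0001, 0],
    [0, 0, 0, 0],
    [0, 0, 0, 0]
  ]
}}

```text
time_s: 7.12
position: [0.437, -0.109, 0.0319]
orientation: [[0.97, -0.243, 0.0], [-0.243, -0.97, -0.0], [0.0, -0.0, -1.0]]
force: [0.3, 0.4, 3.2]
width: 0.004
```

>>> {"method": "apply_moves", "body": {
  "motion": [
    [0, 0, 0.0002, 0],
    [0, 0, 0.0002, 0],
    [0, 0, 0.0001, 0],
    [0, 0, 0, 0],
    [0, 0, 0, 0]
  ]
}}

```text
time_s: 7.75
position: [0.437, -0.109, 0.0314]
orientation: [[0.97, -0.243, 0.0], [-0.243, -0.97, -0.0], [0.0, 0.0, -1.0]]
force: [-1.1, -0.2, 1.0]
width: 0.006
```

>>> {"method": "apply_moves", "body": {
  "motion": [
    [0, 0, 0.0005, 0],
    [0, 0, 0.0005, 0],
    [0, 0, 0.0005, 0],
    [0, 0, 0.0005, 0],
    [0, 0, 0.0003, 0]
  ]
}}

```text
time_s: 8.38
position: [0.4369, -0.1089, 0.029]
orientation: [[0.97, -0.243, -0.0], [-0.243, -0.97, 0.0], [-0.0, -0.0, -1.0]]
force: [0.2, -0.3, 0.2]
width: 0.006
```

>>> {"method": "apply_moves", "body": {
  "motion": [
    [0, 0, 0.0004, 0],
    [0, 0, 0.0003, 0],
    [0, 0, 0.0003, 0],
    [0, 0, 0.0002, 0],
    [0, 0, 0, 0]
  ]
}}

```text
time_s: 9.0
position: [0.437, -0.109, 0.0283]
orientation: [[0.97, -0.243, -0.0], [-0.243, -0.97, 0.0], [-0.0, 0.0, -1.0]]
force: [-1.2, 0.9, 4.5]
width: 0.002
```

>>> {"method": "apply_moves", "body": {
  "motion": [
    [0, 0, 0.0003, 0],
    [0, 0, 0.0, 0],
    [0, 0, -0.01, 0],
    [0, 0, -0.02, 0],
    [0, 0, -0.02, 0]
  ],
  "grip": -1
}}

```text
time_s: 9.62
position: [0.437, -0.109, 0.0784]
orientation: [[0.97, -0.243, 0.0], [-0.243, -0.97, -0.0], [0.0, 0.0, -1.0]]
force: [0.1, 0.1, -0.5]
width: 0.007
```

Run:
```python
from h import *
ims=shot("c"); pods(ims)
plan(.4329,-.1267,.012,-14)
```

```text
pod p0.94 uv [326. 184.] cams 2  x 0.6666 y -0.0087 yaw 69.4 | a0 68.6 key [0.672 0.007] | top only 0.6660 -0.0088 68.2 | r [-0.  -0.2  0.8  0.1  0.3 -0.2 -0.   0.5 -0.2  1. ]
pod p0.87 uv [275. 235.] cams 2  x 0.5502 y 0.1280 yaw 0.1 | a0 5.0 key [0.559 0.124] | top only 0.5416 0.1287 -15.1 | r [ 0.3 -3.5 -0.5  1.9  1.2 -3.2 -0.6  7.9 -0.9  0.6]
pod p0.70 uv [325. 278.] cams 2  x 0.4434 y 0.0023 yaw 82.9 | a0 67.6 key [0.439 0.012] | top only 0.4322 -0.0037 67.5 | r [-2.5 -4.7  1.5 -1.9 -0.7 -3.9  2.8  3.7 -1.   8.2]
t 9.82 pos [ 0.4372 -0.1091  0.0777] yaw -14.1 F [ 0.64 -0.56 -1.34] w 0.003 q [-0.51 -0.01  2.06  0.    1.09 -0.27]
shift mm [ 0.1 18.1 65.7] twist -0.1
```

>>> {"method": "apply_moves", "body": {
  "motion": [
    [0, 0.009, 0, 0],
    [0, 0.009, 0, 0],
    [0, 0, 0, 0],
    [0, 0, 0.015, 0],
    [0, 0, 0.015, 0]
  ],
  "grip": 0.3
}}

```text
time_s: 10.45
position: [0.4323, -0.1261, 0.0463]
orientation: [[0.97, -0.243, -0.001], [-0.243, -0.97, 0.0], [-0.001, -0.0, -1.0]]
force: [-0.4, -0.4, 0.0]
width: 0.527
```

>>> {"method": "apply_moves", "body": {
  "motion": [
    [0, 0, 0.015, 0],
    [0, 0, 0.015, 0],
    [0, 0, 0.0065, 0],
    [0, 0, 0, 0],
    [0, 0, 0, 0]
  ]
}}

```text
time_s: 11.08
position: [0.4331, -0.1267, 0.0116]
orientation: [[0.97, -0.243, 0.001], [-0.243, -0.97, -0.001], [0.001, 0.0, -1.0]]
force: [0.1, 0.7, 0.5]
width: 0.647
```

>>> {"method": "apply_moves", "body": {
  "motion": [
    [0, 0, 0, 0],
    [0, 0, 0, 0],
    [0, 0, 0, 0],
    [0, 0, 0, 0],
    [0, 0, 0, 0]
  ],
  "grip": -0.6
}}

```text
time_s: 11.7
position: [0.4328, -0.1265, 0.0114]
orientation: [[0.97, -0.243, 0.0], [-0.243, -0.97, -0.0], [0.0, 0.0, -1.0]]
force: [-0.3, -0.6, 2.0]
width: 0.392
```

>>> {"method": "apply_moves", "body": {
  "motion": [
    [0, 0, -0.002, 0],
    [0, 0, -0.01, 0],
    [0, 0, -0.02, 0],
    [0, 0, -0.02, 0],
    [0, 0, -0.018, 0]
  ],
  "grip": -1
}}

```text
time_s: 12.32
position: [0.4327, -0.1265, 0.0823]
orientation: [[0.97, -0.243, 0.001], [-0.243, -0.97, -0.0], [0.001, 0.0, -1.0]]
force: [-0.1, -0.8, -1.7]
width: 0.389
```

```bash
cat >> h.py <<'E'
TQ=(.497,.3482,np.radians(-9.9))
def comp(sx,sy):
    return pose_pts([[sx*.048,sy*.035,0]],*TQ)[0][:2]
E
python3 - <<'E'
from h import *
print([comp(a,b) for a in(1,-1) for b in(1,-1)])
plan(*comp(1,1),.09,-99.9)
E
```

```text
[array([0.55030277, 0.37442623]), array([0.53826773, 0.30546858]), array([0.45573227, 0.39093142]), array([0.44369723, 0.32197377])]
t 12.32 pos [ 0.4327 -0.1265  0.0823] yaw -14.1 F [-0.07 -0.79 -1.67] w 0.389 q [-0.55 -0.01  2.06 -0.    1.1  -0.31]
shift mm [  -7.6 -514.5   -7.8] twist 85.8
```

>>> {"method": "apply_moves", "body": {
  "motion": [
    [0, -0.04, 0, 0],
    [-0.001, -0.052, 0, 0],
    [-0.001, -0.052, 0, 0],
    [-0.001, -0.052, 0, 0],
    [-0.001, -0.052, 0, 0]
  ]
}}

```text
time_s: 12.95
position: [0.4893, 0.1168, 0.0818]
orientation: [[0.97, -0.243, 0.001], [-0.243, -0.97, -0.0], [0.001, -0.0, -1.0]]
force: [0.9, -0.6, 0.2]
width: 0.386
```

>>> {"method": "apply_moves", "body": {
  "motion": [
    [-0.001, -0.052, 0, 0],
    [-0.001, -0.052, 0, 0],
    [-0.001, -0.052, 0, 0],
    [-0.001, -0.052, 0, 0],
    [0, -0.04, 0, 0]
  ]
}}

```text
time_s: 13.58
position: [0.5453, 0.3588, 0.0816]
orientation: [[0.97, -0.242, 0.0], [-0.242, -0.97, 0.0], [0.0, -0.0, -1.0]]
force: [-0.6, -0.3, -0.4]
width: 0.387
```

>>> {"method": "apply_moves", "body": {
  "motion": [
    [0, -0.018, 0, 10],
    [0, 0, 0, 10],
    [0, 0, 0, 10],
    [0, 0, 0, 10],
    [0, 0, 0, 10]
  ]
}}

```text
time_s: 14.2
position: [0.5495, 0.3741, 0.0814]
orientation: [[0.432, -0.902, -0.0], [-0.902, -0.432, -0.0], [-0.0, 0.0, -1.0]]
force: [-0.5, 0.5, -0.6]
width: 0.389
```

>>> {"method": "apply_moves", "body": {
  "motion": [
    [0, 0, 0, 10],
    [0, 0, 0, 10],
    [0, 0, 0, 10],
    [0, 0, 0, 5.8],
    [0, 0, 0, 0]
  ]
}}

```text
time_s: 14.82
position: [0.5496, 0.3741, 0.0814]
orientation: [[-0.17, -0.985, -0.0], [-0.985, 0.17, -0.0], [0.0, 0.0, -1.0]]
force: [0.0, 1.0, -0.0]
width: 0.389
```

Run:
```python
from h import *
plan(*comp(1,1),.016,-99.9)
ims=shot("d")
```

```text
t 14.82 pos [0.5496 0.3741 0.0814] yaw -99.8 F [ 0.04  1.04 -0.02] w 0.389 q [0.42 0.51 1.43 0.   1.2  2.16]
shift mm [-0.5 -0.7 65.4] twist 0.1
```

View pics/d_side.png

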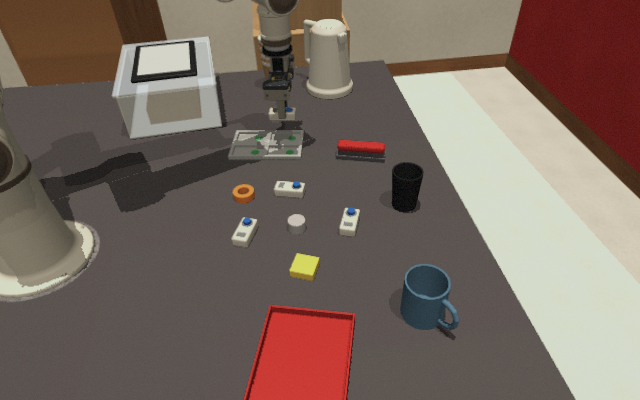

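>>> {"method": "apply_moves", "body": {
  "motion": [
    [0, 0, 0.02, 0],
    [-0.0005, -0.0005, 0.02, 0],
    [0, 0, 0.015, 0],
    [0, 0, 0.006, 0],
    [0, 0, 0.002, 0]
  ]
}}

```text
time_s: 15.55
position: [0.5501, 0.3745, 0.0176]
orientation: [[-0.171, -0.985, -0.0], [-0.985, 0.171, -0.0], [0.0, 0.0, -1.0]]
force: [-0.3, -0.0, -0.7]
width: 0.386
```

>>> {"method": "apply_moves", "body": {
  "motion": [
    [0, 0, 0.001, 0],
    [0, 0, 0.001, 0],
    [0, 0, 0.001, 0],
    [0, 0, 0, 0],
    [0, 0, 0, 0]
  ]
}}

```text
time_s: 16.18
position: [0.5503, 0.3746, 0.0152]
orientation: [[-0.171, -0.985, 0.0], [-0.985, 0.171, 0.0], [-0.0, -0.0, -1.0]]
force: [-0.7, 0.2, -0.5]
width: 0.386
```

>>> {"method": "apply_moves", "body": {
  "motion": [
    [0, 0, 0.0004, 0],
    [0, 0, 0.0004, 0],
    [0, 0, 0, 0],
    [0, 0, 0, 0],
    [0, 0, 0, 0]
  ]
}}

```text
time_s: 16.8
position: [0.5503, 0.3746, 0.0144]
orientation: [[-0.171, -0.985, 0.0], [-0.985, 0.171, 0.0], [-0.0, -0.0, -1.0]]
force: [-0.6, -0.7, 0.1]
width: 0.386
```

>>> {"method": "apply_moves", "body": {
  "motion": [
    [0, 0, 0, 0],
    [0, 0, 0, 0],
    [0, 0, 0, 0],
    [0, 0, 0, 0],
    [0, 0, -0.005, 0]
  ],
  "grip": 0.1
}}

```text
time_s: 17.42
position: [0.5499, 0.3744, 0.019]
orientation: [[-0.171, -0.985, -0.001], [-0.985, 0.171, -0.0], [0.001, 0.001, -1.0]]
force: [0.3, 0.1, 0.0]
width: 0.548
```

>>> {"method": "apply_moves", "body": {
  "motion": [
    [0, 0, -0.02, 0],
    [0, 0, -0.03, 0],
    [0, 0, -0.03, 0],
    [0, 0.04, 0, 0],
    [0, 0.05, 0, 0]
  ]
}}

```text
time_s: 18.05
position: [0.4623, 0.3904, 0.1019]
orientation: [[-0.173, -0.985, 0.004], [-0.985, 0.173, 0.002], [-0.003, -0.003, -1.0]]
force: [0.6, 1.0, -0.7]
width: 0.555
```

Run:
```python
from h import *
ims=shot("e"); pods(ims)
plan(.559,.124,.06,-104)
draw("e1",ims,[],{"top":(140,140,440,340),"side":(220,100,420,300)})
```

```text
pod p0.94 uv [324. 281.] cams 2  x 0.4331 y -0.0044 yaw 69.8 | a0 41.3 key [0.439 0.012] | top only 0.4331 -0.0044 66.2 | r [-0.   0.   0.9 -0.3  0.   0.  -0.1  1.  -0.3  1.1]
pod p0.93 uv [328. 186.] cams 2  x 0.6668 y -0.0091 yaw 69.2 | a0 56.2 key [0.672 0.007] | top only 0.6658 -0.0088 69.7 | r [ 0.1 -0.4  0.5  0.   0.5 -0.3 -0.2  0.3 -0.2  1.1]
pod p0.88 uv [274. 234.] cams 2  x 0.5420 y 0.1291 yaw -14.1 | a0 -0.2 key [0.559 0.124] | top only 0.5403 0.1289 -15.9 | r [-0.1 -0.7  0.2  0.1  0.6 -0.6  0.1  1.5 -0.1  0.6]
pod p0.76 uv [170. 230.] cams 2  x 0.5504 y 0.3784 yaw -15.0 | a0 -39.4 key [0.565 0.371] | top only 0.5511 0.3778 -17.2 | r [-0.2  0.2  1.3 -0.3  1.8  0.4  0.4  0.7  0.5  0.8]
pod p0.49 uv [273. 228.] cams 2  x 0.5519 y 0.1267 yaw -40.2 | a0 -45.0 key [0.559 0.124] | top only 0.5611 0.1254 -45.7 | r [-0.6  3.6  6.2 -3.9  7.   3.6  0.3  0.5  2.   1.3]
t 18.25 pos [0.4618 0.3905 0.1009] yaw -99.8 F [ 1.18 -0.57 -0.51] w 0.554 q [ 0.5   0.34  1.61 -0.    1.18  2.24]
shift mm [ 246.2 -141.    40.9] twist 4.2
```

View pics/e1_top.png

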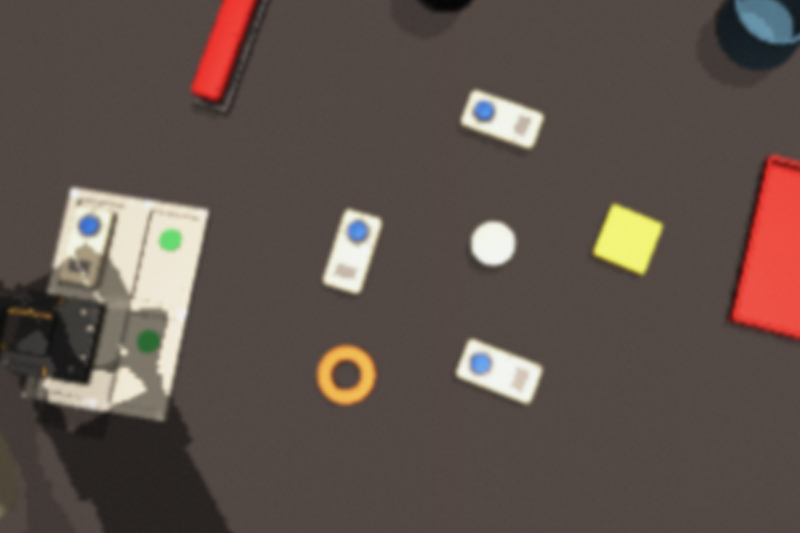

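View pics/e1_side.png

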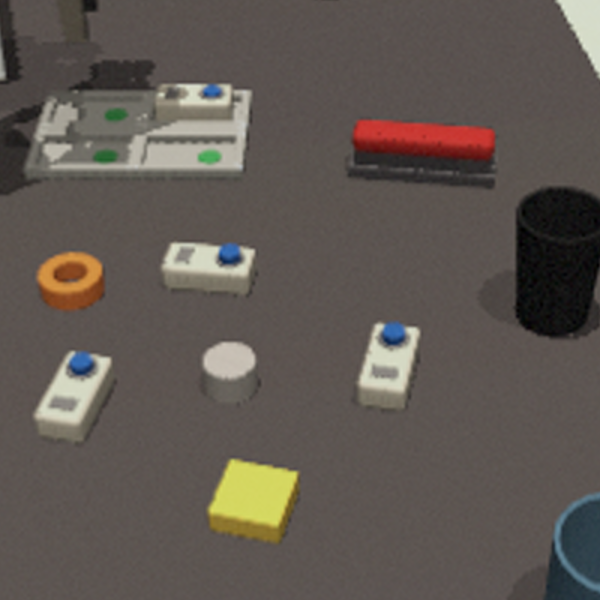

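>>> {"method": "apply_moves", "body": {
  "motion": [
    [0.049, -0.028, 0, 0],
    [0.049, -0.028, 0, 0],
    [0.049, -0.028, 0, 0],
    [0.049, -0.028, 0, 0],
    [0.049, -0.028, 0.02, 0]
  ],
  "grip": -1
}}

```text
time_s: 18.88
position: [0.5619, 0.1218, 0.0823]
orientation: [[-0.172, -0.985, 0.007], [-0.985, 0.172, -0.0], [-0.001, -0.007, -1.0]]
force: [1.3, -0.0, -0.5]
width: 0.023
```

>>> {"method": "apply_moves", "body": {
  "motion": [
    [0, 0, 0.02, 4],
    [0, 0, 0.015, 0],
    [0, 0, 0.005, 0],
    [0, 0, 0, 0],
    [0, 0, 0, 0]
  ]
}}

```text
time_s: 19.5
position: [0.5582, 0.1251, 0.0402]
orientation: [[-0.238, -0.971, 0.002], [-0.971, 0.238, -0.0], [-0.0, -0.002, -1.0]]
force: [0.4, -0.2, 0.7]
width: 0.004
```

Run:
```python
from h import *
plan(.5585,.1242,.0345,-103.5)
```

```text
t 19.50 pos [0.5582 0.1251 0.0402] yaw -103.8 F [ 0.42 -0.15  0.67] w 0.004 q [ 0.01  0.35  1.74 -0.    1.05  1.82]
shift mm [ 0.8 -0.5  5.7] twist -0.3
```

>>> {"method": "apply_moves", "body": {
  "motion": [
    [0.0008, -0.0005, 0.003, 0],
    [0, 0, 0.0015, 0],
    [0, 0, 0.001, 0],
    [0, 0, 0.0005, 0],
    [0, 0, 0, 0]
  ]
}}

```text
time_s: 20.12
position: [0.5579, 0.1237, 0.0334]
orientation: [[-0.239, -0.971, -0.0], [-0.971, 0.239, 0.0], [0.0, 0.0, -1.0]]
force: [-2.0, -0.9, 2.4]
width: 0.001
```

>>> {"method": "apply_moves", "body": {
  "motion": [
    [0, 0, 0.0003, 0],
    [0, 0, 0.0003, 0],
    [0, 0, 0.0003, 0],
    [0, 0, 0, 0],
    [0, 0, 0, 0]
  ]
}}

```text
time_s: 20.75
position: [0.5579, 0.1237, 0.0326]
orientation: [[-0.239, -0.971, 0.0], [-0.971, 0.239, -0.0], [0.0, -0.0, -1.0]]
force: [-2.2, -0.1, 3.8]
width: 0.003
```

>>> {"method": "apply_moves", "body": {
  "motion": [
    [0, 0, 0.0002, 0],
    [0, 0, 0.0002, 0],
    [0, 0, 0.0001, 0],
    [0, 0, 0, 0],
    [0, 0, 0, 0]
  ]
}}

```text
time_s: 21.38
position: [0.5579, 0.1237, 0.0318]
orientation: [[-0.239, -0.971, -0.0], [-0.971, 0.239, 0.0], [0.0, 0.0, -1.0]]
force: [-1.1, 0.4, 2.9]
width: 0.006
```

>>> {"method": "apply_moves", "body": {
  "motion": [
    [0, 0, 0.0002, 0],
    [0, 0, 0.0002, 0],
    [0, 0, 0.0001, 0],
    [0, 0, 0, 0],
    [0, 0, 0, 0]
  ]
}}

```text
time_s: 22.0
position: [0.5579, 0.1237, 0.0314]
orientation: [[-0.239, -0.971, 0.0], [-0.971, 0.239, -0.0], [-0.0, -0.0, -1.0]]
force: [-0.8, -0.6, 1.2]
width: 0.003
```

>>> {"method": "apply_moves", "body": {
  "motion": [
    [0, 0, 0.0002, 0],
    [0, 0, 0.0002, 0],
    [0, 0, 0.0001, 0],
    [0, 0, 0, 0],
    [0, 0, 0, 0]
  ]
}}

```text
time_s: 22.62
position: [0.5579, 0.1237, 0.0309]
orientation: [[-0.239, -0.971, 0.0], [-0.971, 0.239, -0.0], [-0.0, -0.0, -1.0]]
force: [0.4, 0.3, -0.2]
width: 0.008
```

>>> {"method": "apply_moves", "body": {
  "motion": [
    [0, 0, 0.0002, 0],
    [0, 0, 0.0002, 0],
    [0, 0, 0.0001, 0],
    [0, 0, 0, 0],
    [0, 0, 0, 0]
  ]
}}

```text
time_s: 23.25
position: [0.5579, 0.1237, 0.0304]
orientation: [[-0.239, -0.971, -0.0], [-0.971, 0.239, 0.0], [-0.0, 0.0, -1.0]]
force: [-0.5, -0.5, 0.2]
width: 0.005
```

>>> {"method": "apply_moves", "body": {
  "motion": [
    [0, 0, 0.0005, 0],
    [0, 0, 0.0005, 0],
    [0, 0, 0.0005, 0],
    [0, 0, 0.0003, 0],
    [0, 0, 0, 0]
  ]
}}

```text
time_s: 23.88
position: [0.5579, 0.1237, 0.0286]
orientation: [[-0.239, -0.971, -0.0], [-0.971, 0.239, -0.0], [0.0, 0.0, -1.0]]
force: [-0.0, 0.5, 0.1]
width: 0.008
```

>>> {"method": "apply_moves", "body": {
  "motion": [
    [0, 0, 0.0003, 0],
    [0, 0, 0.0003, 0],
    [0, 0, 0.0003, 0],
    [0, 0, 0, 0],
    [0, 0, 0, 0]
  ]
}}

```text
time_s: 24.5
position: [0.558, 0.1237, 0.0283]
orientation: [[-0.239, -0.971, 0.0], [-0.971, 0.239, -0.0], [0.0, -0.0, -1.0]]
force: [-1.8, -1.4, 6.2]
width: 0.006
```

>>> {"method": "apply_moves", "body": {
  "motion": [
    [0, 0, -0.01, 0],
    [0, 0, -0.02, 0],
    [0, 0, -0.015, 0],
    [0, 0, 0, 0],
    [0, 0, 0, 0]
  ]
}}

```text
time_s: 25.12
position: [0.5577, 0.1237, 0.0726]
orientation: [[-0.239, -0.971, -0.0], [-0.971, 0.239, -0.0], [0.0, 0.0, -1.0]]
force: [-0.4, -0.2, 0.7]
width: 0.008
```

Run:
```python
from h import *
plan(.541,.1287,.0115,-103.5)
```

```text
t 25.12 pos [0.5577 0.1237 0.0726] yaw -103.9 F [-0.44 -0.2   0.66] w 0.008 q [ 0.01  0.3   1.73 -0.    1.11  1.82]
shift mm [-0.9 17.4 61.1] twist -0.4
```

>>> {"method": "apply_moves", "body": {
  "motion": [
    [-0.001, 0.0174, 0, 0],
    [0, 0, 0, 0],
    [0, 0, 0, 0],
    [0, 0, 0.012, 0],
    [0, 0, 0.015, 0]
  ],
  "grip": 0.3
}}

```text
time_s: 25.75
position: [0.5415, 0.1287, 0.0447]
orientation: [[-0.24, -0.971, 0.0], [-0.971, 0.24, -0.0], [-0.0, -0.0, -1.0]]
force: [-0.4, 0.3, -0.4]
width: 0.525
```

>>> {"method": "apply_moves", "body": {
  "motion": [
    [0, 0, 0.015, 0],
    [0, 0, 0.015, 0],
    [0, 0, 0.0038, 0],
    [0, 0, 0, 0],
    [0, 0, 0, 0]
  ]
}}

```text
time_s: 26.38
position: [0.5419, 0.1289, 0.0125]
orientation: [[-0.239, -0.971, 0.001], [-0.971, 0.239, 0.0], [-0.0, -0.001, -1.0]]
force: [0.7, 0.6, -0.5]
width: 0.65
```

>>> {"method": "apply_moves", "body": {
  "motion": [
    [0, 0, 0, 0],
    [0, 0, 0, 0],
    [0, 0, 0, 0],
    [0, 0, 0, 0],
    [0, 0, 0, 0]
  ],
  "grip": -1
}}

```text
time_s: 27.0
position: [0.5414, 0.1288, 0.0122]
orientation: [[-0.239, -0.971, 0.0], [-0.971, 0.239, 0.0], [-0.0, -0.0, -1.0]]
force: [-1.0, 0.4, 2.9]
width: 0.389
```

>>> {"method": "apply_moves", "body": {
  "motion": [
    [0, 0, -0.002, 0],
    [0, 0, -0.01, 0],
    [0, 0, -0.02, 0],
    [0, 0, -0.02, 0],
    [0, 0, -0.018, 0]
  ]
}}

```text
time_s: 27.62
position: [0.5414, 0.1289, 0.0832]
orientation: [[-0.239, -0.971, 0.001], [-0.971, 0.239, 0.0], [-0.0, -0.001, -1.0]]
force: [-0.2, 0.5, -0.8]
width: 0.39
```

Run:
```python
from h import *
plan(*comp(1,-1),.08,-99.9)
```

```text
t 27.62 pos [0.5414 0.1289 0.0832] yaw -103.9 F [-0.15  0.5  -0.82] w 0.390 q [0.02 0.25 1.77 0.   1.13 1.83]
shift mm [-170.7   45.3    3.2] twist -4.0
```

>>> {"method": "apply_moves", "body": {
  "motion": [
    [-0.03, 0.008, 0, 0],
    [-0.042, 0.011, 0, 0],
    [-0.042, 0.011, 0, 0],
    [-0.0387, 0.0103, 0, 0],
    [-0.018, 0.005, 0, -4]
  ]
}}

```text
time_s: 28.25
position: [0.5377, 0.3075, 0.0824]
orientation: [[-0.168, -0.986, 0.0], [-0.986, 0.168, 0.0], [-0.0, -0.0, -1.0]]
force: [0.4, -0.3, -1.0]
width: 0.388
```

>>> {"method": "apply_moves", "body": {
  "motion": [
    [0, 0, 0.01, 0],
    [0, 0, 0.015, 0],
    [0, 0, 0.01, 0],
    [0, 0, 0, 0],
    [0, 0, 0, 0]
  ]
}}

```text
time_s: 28.88
position: [0.5384, 0.3051, 0.0471]
orientation: [[-0.172, -0.985, 0.0], [-0.985, 0.172, 0.0], [-0.0, -0.0, -1.0]]
force: [0.1, 0.6, -0.1]
width: 0.389
```

Run:
```python
from h import *
plan(*comp(1,-1),.0152,-99.9)
```

```text
t 28.88 pos [0.5384 0.3051 0.0471] yaw -99.9 F [ 0.08  0.55 -0.11] w 0.389 q [0.32 0.44 1.6  0.   1.1  2.06]
shift mm [-0.3  0.2 31.9] twist 0.0
```

>>> {"method": "apply_moves", "body": {
  "motion": [
    [0, 0, 0.012, 0],
    [0, 0, 0.012, 0],
    [0, 0, 0.005, 0],
    [0, 0, 0.002, 0],
    [0, 0, 0.0008, 0]
  ]
}}

```text
time_s: 29.5
position: [0.5383, 0.3055, 0.0152]
orientation: [[-0.171, -0.985, 0.0], [-0.985, 0.171, 0.0], [-0.0, -0.0, -1.0]]
force: [-0.6, 0.2, -0.4]
width: 0.389
```

>>> {"method": "apply_moves", "body": {
  "motion": [
    [0, 0, 0, 0],
    [0, 0, 0, 0],
    [0, 0, 0, 0],
    [0, 0, 0, 0],
    [0, 0, 0, 0]
  ],
  "grip": 0.05
}}

```text
time_s: 30.12
position: [0.5381, 0.3054, 0.0151]
orientation: [[-0.171, -0.985, 0.0], [-0.985, 0.171, -0.0], [0.0, -0.0, -1.0]]
force: [0.1, 0.1, -0.6]
width: 0.524
```

>>> {"method": "apply_moves", "body": {
  "motion": [
    [0, 0, -0.01, 0],
    [0, 0, -0.03, 0],
    [0, 0, -0.04, 0],
    [0, 0, 0, 0],
    [0, 0, 0, 0]
  ]
}}

```text
time_s: 30.75
position: [0.5379, 0.3053, 0.095]
orientation: [[-0.171, -0.985, -0.0], [-0.985, 0.171, -0.0], [0.0, 0.0, -1.0]]
force: [-0.9, 0.6, -0.2]
width: 0.522
```

Run:
```python
from h import *
plan(.439,.0125,.08,-21)
```

```text
t 30.75 pos [0.5379 0.3053 0.095 ] yaw -99.9 F [-0.87  0.6  -0.19] w 0.522 q [0.32 0.38 1.57 0.   1.19 2.06]
shift mm [305.4  47.3  15. ] twist -78.9
```

>>> {"method": "apply_moves", "body": {
  "motion": [
    [0.035, 0.005, 0, 0],
    [0.05, 0.008, 0, 0],
    [0.05, 0.008, 0, 0],
    [0.05, 0.008, 0, 0],
    [0.05, 0.008, 0, 0]
  ],
  "grip": -1
}}

```text
time_s: 31.38
position: [0.4595, 0.0789, 0.0937]
orientation: [[-0.171, -0.985, -0.003], [-0.985, 0.171, 0.0], [0.0, 0.003, -1.0]]
force: [0.0, 0.3, -0.6]
width: 0.013
```

>>> {"method": "apply_moves", "body": {
  "motion": [
    [0.045, 0.007, 0, 0],
    [0.025, 0.003, 0, -9],
    [0, 0, 0, -10],
    [0, 0, 0, -10],
    [0, 0, 0, -10]
  ]
}}

```text
time_s: 32.0
position: [0.4384, 0.0131, 0.0937]
orientation: [[0.492, -0.871, -0.003], [-0.871, -0.492, 0.001], [-0.002, 0.002, -1.0]]
force: [0.2, 0.3, 0.4]
width: 0.008
```

Run:
```python
from h import *
ims=shot("f"); pods(ims)
draw("f1",ims,[],{"top":(140,140,440,340),"side":(220,100,420,300)})
plan(.439,.0125,.08,-21)
```

```text
pod p0.92 uv [325. 186.] cams 2  x 0.6665 y -0.0082 yaw 68.1 | a0 45.5 key [0.672 0.007] | top only 0.6665 -0.0069 64.5 | r [ 0.5 -0.   1.2 -0.2  0.3 -0.1 -0.8  0.8 -0.3  1.2]
pod p0.68 uv [173. 233.] cams 2  x 0.5490 y 0.3783 yaw -11.1 | a0 -5.1 key [0.565 0.371] | top only 0.5481 0.3775 -11.1 | r [-0.3 -0.4  1.  -0.2  1.2 -0.3  0.7  0.   0.1  0.7]
pod p0.68 uv [202. 238.] cams 2  x 0.5390 y 0.3074 yaw -15.6 | a0 -1.1 key [0.557 0.302] | top only 0.5390 0.3067 -17.2 | r [-0.3 -0.   0.5 -0.2  1.1  0.   0.5  0.8  0.2  0.6]
t 32.20 pos [0.4388 0.0132 0.0942] yaw -61.0 F [-0.44  0.5  -0.3 ] w 0.002 q [-0.25 -0.06  2.08  0.    1.13  0.82]
shift mm [ 0.7  0.1 14.2] twist -40.0
```

View pics/f1_top.png

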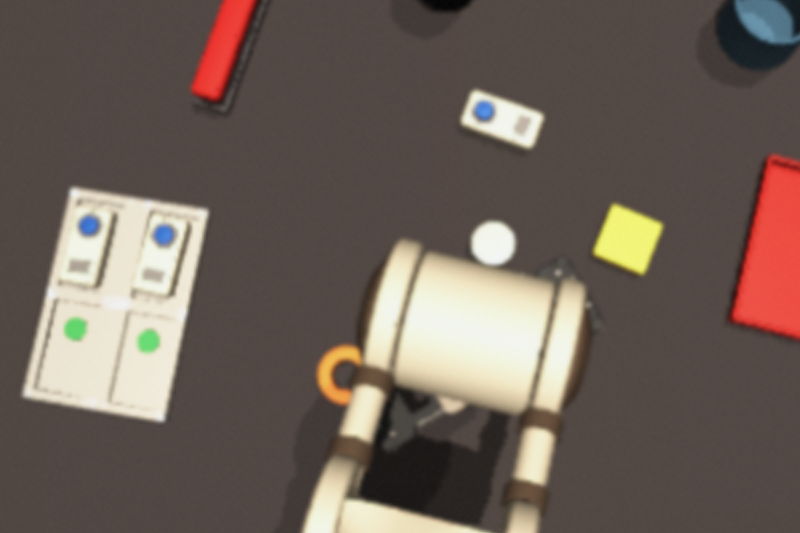

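View pics/f1_side.png

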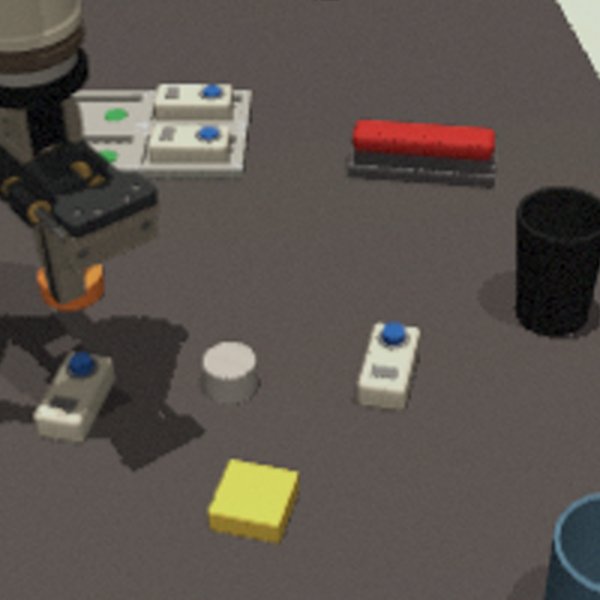

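>>> {"method": "apply_moves", "body": {
  "motion": [
    [0, 0, 0, -10],
    [0, 0, 0, -10],
    [0, 0, 0, -10],
    [0, 0, 0, -10],
    [0, 0, 0, 0]
  ]
}}

```text
time_s: 32.83
position: [0.4393, 0.0131, 0.0947]
orientation: [[0.933, -0.36, -0.001], [-0.36, -0.933, 0.0], [-0.001, 0.0, -1.0]]
force: [-0.4, 0.6, 0.3]
width: 0.004
```

Run:
```python
from h import *
plan(.439,.0125,.0345,-21)
```

```text
t 32.83 pos [0.4393 0.0131 0.0947] yaw -21.1 F [-0.45  0.61  0.25] w 0.004 q [-0.25 -0.07  2.08 -0.    1.13  0.12]
shift mm [-0.   0.6 60.2] twist -0.1
```

P2 still where it was (key at ~(82,364) in the crop). Pressing it.

>>> {"method": "apply_moves", "body": {
  "motion": [
    [0, 0.0006, 0.02, 0],
    [0, 0, 0.02, 0],
    [0, 0, 0.014, 0],
    [0, 0, 0.004, 0],
    [0, 0, 0.0005, 0]
  ]
}}

```text
time_s: 33.45
position: [0.4396, 0.0124, 0.0367]
orientation: [[0.934, -0.357, 0.0], [-0.357, -0.934, -0.0], [0.0, -0.0, -1.0]]
force: [0.3, -0.5, -0.2]
width: 0.005
```

>>> {"method": "apply_moves", "body": {
  "motion": [
    [0, 0, 0.0005, 0],
    [0, 0, 0.0005, 0],
    [0, 0, 0.0005, 0],
    [0, 0, 0.0003, 0],
    [0, 0, 0, 0]
  ]
}}

```text
time_s: 34.08
position: [0.4394, 0.0124, 0.0348]
orientation: [[0.934, -0.356, -0.0], [-0.356, -0.934, 0.0], [-0.0, -0.0, -1.0]]
force: [-0.2, -0.3, 0.2]
width: 0.002
```

>>> {"method": "apply_moves", "body": {
  "motion": [
    [0, 0, 0.0003, 0],
    [0, 0, 0.0003, 0],
    [0, 0, 0.0002, 0],
    [0, 0, 0, 0],
    [0, 0, 0, 0]
  ]
}}

```text
time_s: 34.7
position: [0.4394, 0.0124, 0.034]
orientation: [[0.935, -0.356, -0.0], [-0.356, -0.935, 0.0], [-0.0, 0.0, -1.0]]
force: [-0.5, -0.1, -0.4]
width: 0.007
```

>>> {"method": "apply_moves", "body": {
  "motion": [
    [0, 0, 0.0002, 0],
    [0, 0, 0.0002, 0],
    [0, 0, 0.0001, 0],
    [0, 0, 0, 0],
    [0, 0, 0, 0]
  ]
}}

```text
time_s: 35.33
position: [0.4394, 0.0124, 0.0335]
orientation: [[0.934, -0.356, -0.0], [-0.356, -0.934, -0.0], [-0.0, 0.0, -1.0]]
force: [-0.6, 0.1, 0.8]
width: 0.01
```

>>> {"method": "apply_moves", "body": {
  "motion": [
    [0, 0, 0.0002, 0],
    [0, 0, 0.0002, 0],
    [0, 0, 0.0001, 0],
    [0, 0, 0, 0],
    [0, 0, 0, 0]
  ]
}}

```text
time_s: 35.95
position: [0.4395, 0.0124, 0.0334]
orientation: [[0.935, -0.356, -0.0], [-0.356, -0.935, -0.0], [-0.0, 0.0, -1.0]]
force: [-2.0, 0.6, 4.9]
width: 0.007
```

>>> {"method": "apply_moves", "body": {
  "motion": [
    [0, 0, 0.0002, 0],
    [0, 0, 0.0002, 0],
    [0, 0, 0.0001, 0],
    [0, 0, 0, 0],
    [0, 0, 0, 0]
  ]
}}

```text
time_s: 36.58
position: [0.4394, 0.0124, 0.0326]
orientation: [[0.935, -0.356, 0.0], [-0.356, -0.935, 0.0], [0.0, -0.0, -1.0]]
force: [-2.1, 0.1, 4.1]
width: 0.003
```

Another good one by its onset; carry on to the stop.

>>> {"method": "apply_moves", "body": {
  "motion": [
    [0, 0, 0.0003, 0],
    [0, 0, 0.0003, 0],
    [0, 0, 0.0003, 0],
    [0, 0, 0.0002, 0],
    [0, 0, 0, 0]
  ]
}}

```text
time_s: 37.2
position: [0.4394, 0.0124, 0.0313]
orientation: [[0.934, -0.356, 0.0], [-0.356, -0.934, 0.0], [0.0, -0.0, -1.0]]
force: [0.3, 0.2, 1.7]
width: 0.004
```

>>> {"method": "apply_moves", "body": {
  "motion": [
    [0, 0, 0.0003, 0],
    [0, 0, 0.0003, 0],
    [0, 0, 0.0003, 0],
    [0, 0, 0.0002, 0],
    [0, 0, 0, 0]
  ]
}}

```text
time_s: 37.83
position: [0.4394, 0.0124, 0.0303]
orientation: [[0.934, -0.356, -0.0], [-0.356, -0.934, 0.0], [-0.0, 0.0, -1.0]]
force: [0.1, -0.6, -0.6]
width: 0.007
```

>>> {"method": "apply_moves", "body": {
  "motion": [
    [0, 0, 0.0004, 0],
    [0, 0, 0.0004, 0],
    [0, 0, 0.0004, 0],
    [0, 0, 0.0004, 0],
    [0, 0, 0.0002, 0]
  ]
}}

```text
time_s: 38.45
position: [0.4394, 0.0124, 0.0285]
orientation: [[0.934, -0.356, -0.0], [-0.356, -0.934, 0.0], [-0.0, -0.0, -1.0]]
force: [0.9, -0.1, -0.4]
width: 0.007
```

>>> {"method": "apply_moves", "body": {
  "motion": [
    [0, 0, 0.0003, 0],
    [0, 0, 0.0003, 0],
    [0, 0, 0.0003, 0],
    [0, 0, 0.0003, 0],
    [0, 0, 0, 0]
  ]
}}

```text
time_s: 39.08
position: [0.4395, 0.0124, 0.0282]
orientation: [[0.935, -0.356, -0.001], [-0.356, -0.935, 0.0], [-0.001, 0.0, -1.0]]
force: [-5.2, 0.3, 11.8]
width: -0.001
```

>>> {"method": "apply_moves", "body": {
  "motion": [
    [0, 0, -0.01, 0],
    [0, 0, -0.02, 0],
    [0, 0, -0.015, 0],
    [0, 0, 0, 0],
    [0, 0, 0, 0]
  ]
}}

```text
time_s: 39.7
position: [0.4391, 0.0125, 0.0719]
orientation: [[0.934, -0.356, -0.001], [-0.356, -0.934, 0.0], [-0.001, 0.0, -1.0]]
force: [0.4, -0.3, 0.3]
width: 0.004
```

Run:
```python
from h import *
plan(.4328,-.0044,.0115,-20.5)
```

```text
t 39.70 pos [0.4391 0.0125 0.0719] yaw -20.9 F [ 0.36 -0.26  0.27] w 0.004 q [-0.25 -0.03  2.1  -0.    1.07  0.12]
shift mm [ 0.2 18.  60.4] twist -0.4
```

>>> {"method": "apply_moves", "body": {
  "motion": [
    [0, 0.018, 0, 0],
    [0, 0, 0, 0],
    [0, 0, 0, 0],
    [0, 0, 0.012, 0],
    [0, 0, 0.015, 0]
  ],
  "grip": 0.3
}}

```text
time_s: 40.33
position: [0.433, -0.0041, 0.0443]
orientation: [[0.935, -0.356, 0.0], [-0.356, -0.935, 0.0], [0.0, -0.0, -1.0]]
force: [0.4, -0.4, -0.1]
width: 0.526
```

>>> {"method": "apply_moves", "body": {
  "motion": [
    [0, 0, 0.015, 0],
    [0, 0, 0.015, 0],
    [0, 0, 0.003, 0],
    [0, 0, 0, 0],
    [0, 0, 0, 0]
  ]
}}

```text
time_s: 40.95
position: [0.4336, -0.0046, 0.0128]
orientation: [[0.934, -0.356, 0.001], [-0.356, -0.934, -0.0], [0.001, -0.0, -1.0]]
force: [0.0, -0.6, -0.3]
width: 0.652
```

>>> {"method": "apply_moves", "body": {
  "motion": [
    [0, 0, 0, 0],
    [0, 0, 0, 0],
    [0, 0, 0, 0],
    [0, 0, 0, 0],
    [0, 0, 0, 0]
  ],
  "grip": -1
}}

```text
time_s: 41.58
position: [0.4332, -0.0045, 0.0125]
orientation: [[0.935, -0.356, 0.0], [-0.356, -0.935, -0.0], [0.0, -0.0, -1.0]]
force: [-0.9, 0.5, 3.1]
width: 0.388
```

>>> {"method": "apply_moves", "body": {
  "motion": [
    [0, 0, -0.002, 0],
    [0, 0, -0.01, 0],
    [0, 0, -0.02, 0],
    [0, 0, -0.02, 0],
    [0, 0, -0.018, 0]
  ]
}}

```text
time_s: 42.2
position: [0.4331, -0.0044, 0.0836]
orientation: [[0.935, -0.356, 0.001], [-0.356, -0.935, -0.0], [0.001, -0.0, -1.0]]
force: [-0.6, 0.2, -0.1]
width: 0.387
```

Run:
```python
from h import *
plan(*comp(-1,1),.08,-99.9)
```

```text
t 42.20 pos [ 0.4331 -0.0044  0.0836] yaw -20.8 F [-0.55  0.16 -0.11] w 0.387 q [-0.29 -0.07  2.11  0.    1.1   0.07]
shift mm [-119.6 -377.5    3.5] twist 79.1
```

>>> {"method": "apply_moves", "body": {
  "motion": [
    [-0.01, -0.03, 0, 0],
    [-0.016, -0.051, 0, 0],
    [-0.016, -0.051, 0, 0],
    [-0.016, -0.051, 0, 0],
    [-0.016, -0.051, 0, 0]
  ]
}}

```text
time_s: 42.82
position: [0.4472, 0.2424, 0.083]
orientation: [[0.935, -0.356, 0.001], [-0.356, -0.935, 0.0], [0.001, -0.0, -1.0]]
force: [1.1, -0.5, -0.0]
width: 0.386
```

>>> {"method": "apply_moves", "body": {
  "motion": [
    [-0.016, -0.051, 0, 0],
    [-0.016, -0.051, 0, 0],
    [-0.0136, -0.0415, 0, 10],
    [0, 0, 0, 10],
    [0, 0, 0, 10]
  ]
}}

```text
time_s: 43.45
position: [0.4553, 0.3916, 0.0826]
orientation: [[0.628, -0.778, -0.0], [-0.778, -0.628, -0.0], [-0.0, 0.0, -1.0]]
force: [0.4, -1.1, -0.6]
width: 0.388
```

>>> {"method": "apply_moves", "body": {
  "motion": [
    [0, 0, 0, 10],
    [0, 0, 0, 10],
    [0, 0, 0, 10],
    [0, 0, 0, 10],
    [0, 0, 0.01, 9]
  ]
}}

```text
time_s: 44.08
position: [0.4563, 0.3913, 0.0736]
orientation: [[-0.176, -0.984, 0.002], [-0.984, 0.176, 0.001], [-0.001, -0.002, -1.0]]
force: [-0.0, 0.1, -2.0]
width: 0.387
```

>>> {"method": "apply_moves", "body": {
  "motion": [
    [0, 0, 0.015, 0],
    [0, 0, 0.01, 0],
    [0, 0, 0, 0],
    [0, 0, 0, 0],
    [0, 0, 0, 0]
  ]
}}

```text
time_s: 44.7
position: [0.456, 0.3912, 0.0479]
orientation: [[-0.171, -0.985, 0.001], [-0.985, 0.171, 0.001], [-0.001, -0.001, -1.0]]
force: [-0.1, 1.1, -0.6]
width: 0.388
```

Run:
```python
from h import *
plan(*comp(-1,1),.0155,-99.9)
```

```text
t 44.70 pos [0.456  0.3912 0.0479] yaw -99.8 F [-0.14  1.13 -0.57] w 0.388 q [ 0.51  0.4   1.65 -0.    1.09  2.25]
shift mm [ 0.3  0.3 32.4] twist 0.1
```

>>> {"method": "apply_moves", "body": {
  "motion": [
    [0, 0, 0.012, 0],
    [0, 0, 0.012, 0],
    [0, 0, 0.005, 0],
    [0, 0, 0.0024, 0],
    [0, 0, 0.0008, 0]
  ]
}}

```text
time_s: 45.32
position: [0.4557, 0.391, 0.0155]
orientation: [[-0.171, -0.985, 0.0], [-0.985, 0.171, 0.0], [-0.0, -0.0, -1.0]]
force: [-3.6, -1.8, 6.3]
width: 0.386
```

>>> {"method": "apply_moves", "body": {
  "motion": [
    [0, 0, 0, 0],
    [0, 0, 0, 0],
    [0, 0, 0, 0],
    [0, 0, 0, 0],
    [0, 0, 0, 0]
  ],
  "grip": 0.05
}}

```text
time_s: 45.95
position: [0.4556, 0.3909, 0.0151]
orientation: [[-0.171, -0.985, -0.0], [-0.985, 0.171, 0.0], [-0.0, 0.0, -1.0]]
force: [-0.6, -0.1, 0.1]
width: 0.524
```

>>> {"method": "apply_moves", "body": {
  "motion": [
    [0, 0, -0.01, 0],
    [0, 0, -0.03, 0],
    [0, 0, -0.04, 0],
    [0, 0, 0, 0],
    [0, 0, 0, 0]
  ]
}}

```text
time_s: 46.58
position: [0.4554, 0.3908, 0.095]
orientation: [[-0.171, -0.985, -0.0], [-0.985, 0.171, -0.0], [0.0, 0.0, -1.0]]
force: [0.2, -0.1, 0.5]
width: 0.524
```

Run:
```python
from h import *
ims=shot("g"); pods(ims)
plan(.673,.0073,.08,-21)
```

```text
pod p0.96 uv [201. 236.] cams 2  x 0.5391 y 0.3081 yaw -18.2 | a0 -9.4 key [0.557 0.302] | top only 0.5392 0.3075 -19.6 | r [-0.3  0.1  0.  -0.5  0.8  0.1  0.4  1.   0.2  0.6]
pod p0.95 uv [173. 233.] cams 2  x 0.5488 y 0.3789 yaw -7.4 | a0 -8.1 key [0.565 0.371] | top only 0.5490 0.3780 -9.9 | r [-0.4  0.1  0.9  0.1  1.3  0.2  0.7  0.9  0.   0.9]
pod p0.69 uv [326. 184.] cams 2  x 0.6669 y -0.0082 yaw 69.4 | a0 74.4 key [0.672 0.007] | top only 0.6660 -0.0084 68.7 | r [-0.1 -0.4  0.9  0.1  0.3 -0.3  0.1  0.7 -0.3  1.5]
pod p0.46 uv [460. 239.] cams 1  x 0.5248 y -0.3375 yaw 0.0 | a0 0.0 key None | top only 0.5248 -0.3375 0.0 | r [  0.5   0.6 -79.4 -10.5 -44. ]
t 46.77 pos [0.4547 0.3904 0.0937] yaw -99.9 F [-0.02 -0.25  0.21] w 0.527 q [0.51 0.34 1.63 0.   1.17 2.25]
shift mm [ 340.1 -280.7   13.7] twist -78.9
```

>>> {"method": "apply_moves", "body": {
  "motion": [
    [0.03, -0.025, 0, 0],
    [0.045, -0.037, 0, 0],
    [0.045, -0.037, 0, 0],
    [0.045, -0.037, 0, 0],
    [0.045, -0.037, 0, 0]
  ],
  "grip": -1
}}

```text
time_s: 47.4
position: [0.5903, 0.1527, 0.0943]
orientation: [[-0.171, -0.985, -0.001], [-0.985, 0.171, 0.0], [0.0, 0.001, -1.0]]
force: [1.3, -0.7, 0.2]
width: 0.013
```

>>> {"method": "apply_moves", "body": {
  "motion": [
    [0.045, -0.037, 0, 0],
    [0.045, -0.037, 0, 0],
    [0.04, -0.0337, 0, -9],
    [0, 0, 0, -10],
    [0, 0, 0, -10]
  ]
}}

```text
time_s: 48.02
position: [0.6736, 0.007, 0.0938]
orientation: [[0.332, -0.943, -0.002], [-0.943, -0.332, 0.0], [-0.001, 0.002, -1.0]]
force: [-0.6, 0.3, -0.4]
width: 0.006
```

>>> {"method": "apply_moves", "body": {
  "motion": [
    [0, 0, 0, -10],
    [0, 0, 0, -10],
    [0, 0, 0, -10],
    [0, 0, 0, -10],
    [0, 0, 0, -10]
  ]
}}

```text
time_s: 48.65
position: [0.6734, 0.008, 0.0939]
orientation: [[0.937, -0.351, -0.002], [-0.351, -0.937, 0.0], [-0.002, 0.0, -1.0]]
force: [0.2, 0.2, -0.6]
width: 0.004
```

Run:
```python
from h import *
plan(.673,.0075,.0365,-21)
```

```text
t 48.65 pos [0.6734 0.008  0.0939] yaw -20.5 F [ 0.19  0.16 -0.56] w 0.004 q [-0.17  0.51  1.4  -0.    1.23  0.19]
shift mm [-0.1  0.6 57.4] twist 0.5
```

>>> {"method": "apply_moves", "body": {
  "motion": [
    [0, 0.0006, 0.02, 0.5],
    [0, 0, 0.02, 0],
    [0, 0, 0.013, 0],
    [0, 0, 0.004, 0],
    [0, 0, 0.0, 0]
  ]
}}

```text
time_s: 49.28
position: [0.6738, 0.0074, 0.0379]
orientation: [[0.931, -0.364, -0.0], [-0.364, -0.931, 0.0], [-0.0, -0.0, -1.0]]
force: [-0.8, -0.5, -0.5]
width: 0.003
```

>>> {"method": "apply_moves", "body": {
  "motion": [
    [0, 0, 0.0007, 0],
    [0, 0, 0.0007, 0],
    [0, 0, 0.0006, 0],
    [0, 0, 0.0003, 0],
    [0, 0, 0, 0]
  ]
}}

```text
time_s: 49.9
position: [0.6738, 0.0074, 0.0358]
orientation: [[0.931, -0.364, -0.0], [-0.364, -0.931, 0.0], [-0.0, 0.0, -1.0]]
force: [0.5, -0.5, -1.0]
width: 0.006
```

>>> {"method": "apply_moves", "body": {
  "motion": [
    [0, 0, 0.0003, 0],
    [0, 0, 0.0002, 0],
    [0, 0, 0.0002, 0],
    [0, 0, 0, 0],
    [0, 0, 0, 0]
  ]
}}

```text
time_s: 50.52
position: [0.6738, 0.0073, 0.0351]
orientation: [[0.931, -0.364, 0.0], [-0.364, -0.931, -0.0], [0.0, -0.0, -1.0]]
force: [-0.4, -0.6, 0.8]
width: 0.002
```

>>> {"method": "apply_moves", "body": {
  "motion": [
    [0, 0, 0.0002, 0],
    [0, 0, 0.0002, 0],
    [0, 0, 0.0001, 0],
    [0, 0, 0, 0],
    [0, 0, 0, 0]
  ]
}}

```text
time_s: 51.15
position: [0.6738, 0.0074, 0.0346]
orientation: [[0.931, -0.364, -0.0], [-0.364, -0.931, -0.0], [-0.0, 0.0, -1.0]]
force: [-0.5, -0.2, 0.8]
width: 0.007
```

>>> {"method": "apply_moves", "body": {
  "motion": [
    [0, 0, 0.0002, 0],
    [0, 0, 0.0002, 0],
    [0, 0, 0.0001, 0],
    [0, 0, 0, 0],
    [0, 0, 0, 0]
  ]
}}

```text
time_s: 51.78
position: [0.6738, 0.0073, 0.0341]
orientation: [[0.931, -0.364, 0.0], [-0.364, -0.931, -0.0], [0.0, 0.0, -1.0]]
force: [0.3, 0.0, 0.6]
width: 0.007
```

>>> {"method": "apply_moves", "body": {
  "motion": [
    [0, 0, 0.0002, 0],
    [0, 0, 0.0002, 0],
    [0, 0, 0.0001, 0],
    [0, 0, 0, 0],
    [0, 0, 0, 0]
  ]
}}

```text
time_s: 52.4
position: [0.6738, 0.0073, 0.0336]
orientation: [[0.931, -0.364, 0.0], [-0.364, -0.931, 0.0], [0.0, -0.0, -1.0]]
force: [0.3, 0.3, 0.1]
width: 0.008
```

>>> {"method": "apply_moves", "body": {
  "motion": [
    [0, 0, 0.0002, 0],
    [0, 0, 0.0002, 0],
    [0, 0, 0.0001, 0],
    [0, 0, 0, 0],
    [0, 0, 0, 0]
  ]
}}

```text
time_s: 53.02
position: [0.6738, 0.0074, 0.0332]
orientation: [[0.931, -0.364, 0.0], [-0.364, -0.931, -0.0], [0.0, -0.0, -1.0]]
force: [-0.2, 0.3, 0.5]
width: 0.007
```

>>> {"method": "apply_moves", "body": {
  "motion": [
    [0, 0, 0.0002, 0],
    [0, 0, 0.0002, 0],
    [0, 0, 0.0001, 0],
    [0, 0, 0, 0],
    [0, 0, 0, 0]
  ]
}}

```text
time_s: 53.65
position: [0.6738, 0.0073, 0.0326]
orientation: [[0.931, -0.364, 0.0], [-0.364, -0.931, -0.0], [0.0, -0.0, -1.0]]
force: [0.6, 0.3, -0.2]
width: 0.004
```

>>> {"method": "apply_moves", "body": {
  "motion": [
    [0, 0, 0.0002, 0],
    [0, 0, 0.0002, 0],
    [0, 0, 0.0001, 0],
    [0, 0, 0, 0],
    [0, 0, 0, 0]
  ]
}}

```text
time_s: 54.28
position: [0.6738, 0.0074, 0.0321]
orientation: [[0.931, -0.364, 0.0], [-0.364, -0.931, 0.0], [0.0, -0.0, -1.0]]
force: [-0.3, 0.4, -0.1]
width: 0.009
```

>>> {"method": "apply_moves", "body": {
  "motion": [
    [0, 0, 0.0002, 0],
    [0, 0, 0.0002, 0],
    [0, 0, 0.0001, 0],
    [0, 0, 0, 0],
    [0, 0, 0, 0]
  ]
}}

```text
time_s: 54.9
position: [0.6738, 0.0074, 0.0316]
orientation: [[0.931, -0.364, 0.0], [-0.364, -0.931, -0.0], [0.0, 0.0, -1.0]]
force: [-0.6, 0.3, 2.0]
width: 0.006
```

Run:
```python
from h import *
ims=shot("k"); st(); st()
draw("k1",ims,[pose_pts(POD,.6667,-.0085,np.radians(69))],{"top":(260,140,400,240),"side":(280,150,420,270)})
```

```text
t 55.00 pos [0.6738 0.0073 0.0316] yaw -21.4 F [0.11 0.63 1.58] w 0.007 q [-0.17  0.59  1.42  0.    1.13  0.2 ]
t 55.00 pos [0.6738 0.0073 0.0316] yaw -21.4 F [0.11 0.63 1.58] w 0.007 q [-0.17  0.59  1.42  0.    1.13  0.2 ]
```

View pics/k1_side.png

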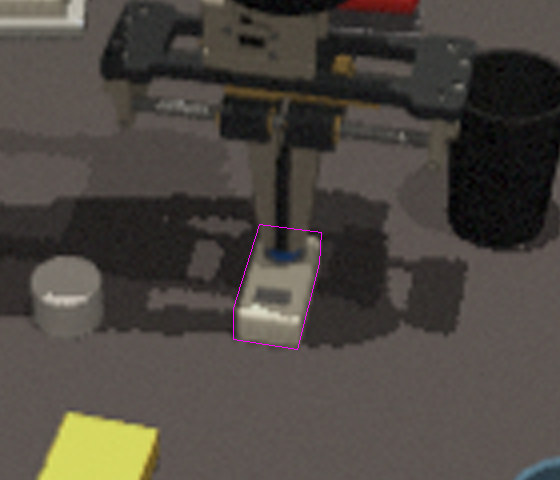

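View pics/k1_top.png

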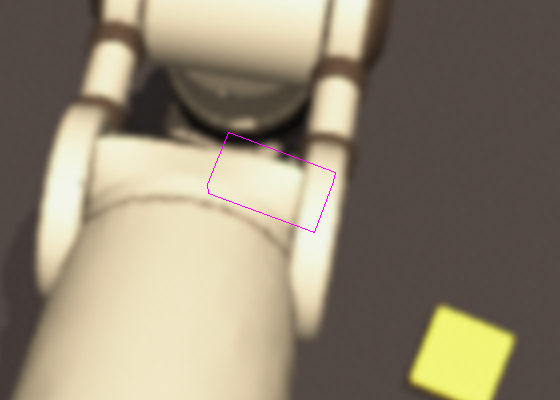

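>>> {"method": "apply_moves", "body": {
  "motion": [
    [0, 0, 0.0002, 0],
    [0, 0, 0.0002, 0],
    [0, 0, 0.0002, 0],
    [0, 0, 0, 0],
    [0, 0, 0, 0]
  ]
}}

```text
time_s: 55.62
position: [0.6738, 0.0073, 0.031]
orientation: [[0.931, -0.364, 0.0], [-0.364, -0.931, 0.0], [0.0, -0.0, -1.0]]
force: [0.5, 0.2, 1.1]
width: 0.003
```

>>> {"method": "apply_moves", "body": {
  "motion": [
    [0, 0, 0.0002, 0],
    [0, 0, 0.0002, 0],
    [0, 0, 0.0002, 0],
    [0, 0, 0, 0],
    [0, 0, 0, 0]
  ]
}}

```text
time_s: 56.25
position: [0.6738, 0.0074, 0.0304]
orientation: [[0.931, -0.364, 0.0], [-0.364, -0.931, -0.0], [0.0, -0.0, -1.0]]
force: [0.5, 0.7, 1.3]
width: 0.008
```

>>> {"method": "apply_moves", "body": {
  "motion": [
    [0, 0, 0.0002, 0],
    [0, 0, 0.0002, 0],
    [0, 0, 0.0002, 0],
    [0, 0, 0, 0],
    [0, 0, 0, 0]
  ]
}}

```text
time_s: 56.88
position: [0.6738, 0.0074, 0.0298]
orientation: [[0.931, -0.364, 0.0], [-0.364, -0.931, -0.0], [0.0, -0.0, -1.0]]
force: [-0.0, -0.3, 0.7]
width: 0.002
```

>>> {"method": "apply_moves", "body": {
  "motion": [
    [0, 0, 0.0002, 0],
    [0, 0, 0.0002, 0],
    [0, 0, 0.0002, 0],
    [0, 0, 0, 0],
    [0, 0, 0, 0]
  ]
}}

```text
time_s: 57.5
position: [0.6738, 0.0074, 0.0292]
orientation: [[0.931, -0.364, 0.0], [-0.364, -0.931, 0.0], [0.0, -0.0, -1.0]]
force: [1.1, 1.0, 1.6]
width: 0.008
```

>>> {"method": "apply_moves", "body": {
  "motion": [
    [0, 0, 0.0002, 0],
    [0, 0, 0.0002, 0],
    [0, 0, 0.0002, 0],
    [0, 0, 0, 0],
    [0, 0, 0, 0]
  ]
}}

```text
time_s: 58.12
position: [0.6738, 0.0074, 0.0286]
orientation: [[0.931, -0.364, 0.0], [-0.364, -0.931, 0.0], [-0.0, -0.0, -1.0]]
force: [0.4, -0.4, 1.6]
width: 0.012
```

Run:
```python
from h import *
for i in range(4): eyes.read_camera("top"); st()
```

```text
t 58.17 pos [0.6738 0.0074 0.0286] yaw -21.4 F [-0.93 -0.24  2.09] w 0.005 q [-0.17  0.59  1.42  0.    1.12  0.2 ]
t 58.23 pos [0.6738 0.0074 0.0286] yaw -21.3 F [-0.74 -0.7   2.14] w 0.009 q [-0.17  0.59  1.42  0.    1.12  0.2 ]
t 58.27 pos [0.6738 0.0073 0.0286] yaw -21.4 F [-0.65  0.41  1.79] w 0.006 q [-0.17  0.59  1.42  0.    1.12  0.2 ]
t 58.33 pos [0.6738 0.0073 0.0286] yaw -21.4 F [ 0.34 -0.34  0.92] w 0.005 q [-0.17  0.59  1.42 -0.    1.12  0.2 ]
```

Force stays at about 2 N with no peak: this one is worn. Pressing to the stop.

>>> {"method": "apply_moves", "body": {
  "motion": [
    [0, 0, 0.0003, 0],
    [0, 0, 0.0003, 0],
    [0, 0, 0.0003, 0],
    [0, 0, 0, 0],
    [0, 0, 0, 0]
  ]
}}

```text
time_s: 58.95
position: [0.6738, 0.0074, 0.0284]
orientation: [[0.931, -0.364, -0.0], [-0.364, -0.931, -0.0], [-0.0, 0.0, -1.0]]
force: [-2.9, 0.4, 6.4]
width: 0.003
```

>>> {"method": "apply_moves", "body": {
  "motion": [
    [0, 0, 0.0003, 0],
    [0, 0, 0.0001, 0],
    [0, 0, 0, 0],
    [0, 0, 0, 0],
    [0, 0, 0, 0]
  ]
}}

```text
time_s: 59.58
position: [0.6739, 0.0073, 0.0284]
orientation: [[0.931, -0.364, -0.0], [-0.364, -0.931, -0.0], [0.0, 0.0, -1.0]]
force: [-3.1, -0.3, 7.8]
width: 0.007
```

>>> {"method": "apply_moves", "body": {
  "motion": [
    [0, 0, -0.01, 0],
    [0, 0, -0.02, 0],
    [0, 0, -0.015, 0],
    [0, 0, 0, 0],
    [0, 0, 0, 0]
  ]
}}

```text
time_s: 60.2
position: [0.6735, 0.0074, 0.072]
orientation: [[0.931, -0.364, -0.0], [-0.364, -0.931, 0.0], [-0.0, 0.0, -1.0]]
force: [-0.8, 0.8, -0.5]
width: 0.004
```

Run:
```python
from h import *
plan(.6667,-.0087,.0115,-21)
```

```text
t 60.20 pos [0.6735 0.0074 0.072 ] yaw -21.4 F [-0.8   0.82 -0.55] w 0.004 q [-0.17  0.54  1.41 -0.    1.2   0.2 ]
shift mm [-0.5 17.5 60.5] twist -0.4
```

>>> {"method": "apply_moves", "body": {
  "motion": [
    [-0.0005, 0.0175, 0, 0],
    [0, 0, 0, 0],
    [0, 0, 0, 0],
    [0, 0, 0.012, 0],
    [0, 0, 0.015, 0]
  ],
  "grip": 0.3
}}

```text
time_s: 60.82
position: [0.6669, -0.0086, 0.0443]
orientation: [[0.931, -0.364, 0.0], [-0.364, -0.931, 0.0], [0.0, -0.0, -1.0]]
force: [0.6, 0.1, 0.4]
width: 0.521
```

>>> {"method": "apply_moves", "body": {
  "motion": [
    [0, 0, 0.015, 0],
    [0, 0, 0.015, 0],
    [0, 0, 0.003, 0],
    [0, 0, 0, 0],
    [0, 0, 0, 0]
  ]
}}

```text
time_s: 61.45
position: [0.6676, -0.0089, 0.0131]
orientation: [[0.931, -0.364, 0.002], [-0.364, -0.931, -0.0], [0.002, -0.0, -1.0]]
force: [0.1, 0.3, 0.3]
width: 0.649
```

>>> {"method": "apply_moves", "body": {
  "motion": [
    [0, 0, 0, 0],
    [0, 0, 0, 0],
    [0, 0, 0, 0],
    [0, 0, 0, 0],
    [0, 0, 0, 0]
  ],
  "grip": -1
}}

```text
time_s: 62.08
position: [0.6672, -0.0088, 0.0126]
orientation: [[0.931, -0.364, 0.0], [-0.364, -0.931, -0.0], [0.0, -0.0, -1.0]]
force: [0.1, 0.3, 1.7]
width: 0.384
```

>>> {"method": "apply_moves", "body": {
  "motion": [
    [0, 0, -0.002, 0],
    [0, 0, -0.01, 0],
    [0, 0, -0.02, 0],
    [0, 0, -0.02, 0],
    [0, 0, -0.018, 0]
  ]
}}

```text
time_s: 62.7
position: [0.6677, -0.0089, 0.0848]
orientation: [[0.931, -0.364, 0.002], [-0.364, -0.931, -0.0], [0.002, -0.0, -1.0]]
force: [0.6, -0.7, 0.4]
width: 0.389
```

Run:
```python
from h import *
ims=shot("m"); pods(ims)
plan(.5276,-.3359,.08,-21)
```

```text
pod p0.97 uv [201. 235.] cams 2  x 0.5395 y 0.3080 yaw -13.9 | a0 -9.3 key [0.557 0.302] | top only 0.5402 0.3075 -14.8 | r [-0.2  0.3  0.5 -0.3  0.9  0.4  0.3  0.4  0.1  0.5]
pod p0.90 uv [173. 234.] cams 2  x 0.5458 y 0.3729 yaw -14.4 | a0 -17.3 key [0.562 0.367] | top only 0.5472 0.3715 -15.6 | r [-0.6  0.5  0.8 -0.1  1.   0.8  1.1  0.3  0.3  1. ]
pod p0.56 uv [163. 275.] cams 2  x 0.4549 y 0.3946 yaw -8.4 | a0 -8.2 key [0.471 0.388] | top only 0.4536 0.3940 -9.6 | r [-0.2 -0.6  0.2  0.2  0.1 -0.6  0.5  1.1 -0.1  0.9]
pod p0.42 uv [339. 180.] cams 1  x 0.6848 y -0.0403 yaw 0.0 | a0 0.0 key None | top only 0.6848 -0.0403 0.0 | r [ 0.  -0.1  2.3  0.1 10.4]
t 62.90 pos [ 0.6672 -0.0088  0.0829] yaw -21.4 F [-0.94  0.07 -1.55] w 0.386 q [-0.19  0.51  1.43 -0.    1.21  0.18]
shift mm [-10.9 355.4   2.8] twist -0.4
```

>>> {"method": "apply_moves", "body": {
  "motion": [
    [-0.001, 0.035, 0, 0],
    [-0.0015, 0.052, 0, 0],
    [-0.0015, 0.052, 0, 0],
    [-0.0015, 0.052, 0, 0],
    [-0.0015, 0.052, 0, 0]
  ]
}}

```text
time_s: 63.52
position: [0.5704, -0.2335, 0.0811]
orientation: [[0.931, -0.364, -0.002], [-0.364, -0.931, 0.001], [-0.002, -0.0, -1.0]]
force: [0.1, -0.7, -0.4]
width: 0.387
```

>>> {"method": "apply_moves", "body": {
  "motion": [
    [-0.0015, 0.052, 0, 0],
    [-0.0015, 0.042, 0, 0],
    [0, 0.018, 0, 0],
    [0, 0, 0.01, 0],
    [0, 0, 0.015, 0]
  ]
}}

```text
time_s: 64.15
position: [0.5289, -0.3342, 0.0562]
orientation: [[0.932, -0.363, -0.0], [-0.363, -0.932, 0.001], [-0.0, -0.001, -1.0]]
force: [-0.1, 0.0, -1.3]
width: 0.386
```

>>> {"method": "apply_moves", "body": {
  "motion": [
    [0, 0, 0.015, 0],
    [0, 0, 0.015, 0],
    [0, 0, 0.007, 0],
    [0, 0, 0.002, 0],
    [0, 0, 0.001, 0]
  ]
}}

```text
time_s: 64.78
position: [0.5287, -0.3361, 0.0177]
orientation: [[0.931, -0.364, 0.001], [-0.364, -0.931, -0.001], [0.001, 0.0, -1.0]]
force: [-0.7, 0.0, -0.3]
width: 0.386
```

Run:
```python
from h import *
plan(.5276,-.3359,.0170,-21)
```

```text
t 64.78 pos [ 0.5287 -0.3361  0.0177] yaw -21.4 F [-0.71  0.03 -0.25] w 0.386 q [-0.76  0.5   1.58  0.    1.06 -0.39]
shift mm [-1.1  0.2  0.7] twist -0.4
```

>>> {"method": "apply_moves", "body": {
  "motion": [
    [0, 0, 0.0006, 0],
    [0, 0, 0.0005, 0],
    [0, 0, 0, 0],
    [0, 0, 0, 0],
    [0, 0, 0, 0]
  ]
}}

```text
time_s: 65.4
position: [0.5286, -0.3361, 0.0166]
orientation: [[0.931, -0.364, 0.001], [-0.364, -0.931, -0.001], [0.001, 0.0, -1.0]]
force: [0.2, 0.6, 1.6]
width: 0.39
```

>>> {"method": "apply_moves", "body": {
  "motion": [
    [0, 0, 0, 0],
    [0, 0, 0, 0],
    [0, 0, 0, 0],
    [0, 0, 0, 0],
    [0, 0, 0, 0]
  ],
  "grip": 0.2
}}

```text
time_s: 66.03
position: [0.5284, -0.3357, 0.0162]
orientation: [[0.931, -0.364, 0.0], [-0.364, -0.931, 0.0], [0.0, -0.0, -1.0]]
force: [-0.6, 0.2, -0.3]
width: 0.599
```

>>> {"method": "apply_moves", "body": {
  "motion": [
    [0, 0, -0.01, 0],
    [0, 0, -0.03, 0],
    [0, 0, -0.05, 0],
    [0, 0, -0.05, 0],
    [0, 0, 0, 0]
  ]
}}

```text
time_s: 66.65
position: [0.5311, -0.3382, 0.1628]
orientation: [[0.931, -0.364, 0.008], [-0.364, -0.931, -0.008], [0.01, 0.004, -1.0]]
force: [-0.7, -0.4, -0.2]
width: 0.6
```

>>> {"method": "apply_moves", "body": {
  "motion": [
    [-0.04, 0.03, 0, 0],
    [-0.04, 0.03, 0, 0],
    [-0.04, 0.03, 0, 0],
    [-0.04, 0.03, 0, 0],
    [-0.02, 0.01, 0, 0]
  ]
}}

```text
time_s: 67.28
position: [0.311, -0.3912, 0.1553]
orientation: [[0.931, -0.366, -0.001], [-0.366, -0.931, 0.001], [-0.001, -0.001, -1.0]]
force: [1.3, 0.7, -0.7]
width: 0.603
```

Run:
```python
from h import *
ims=shot("n"); r=pods(ims,z=.003)
st()
Q=np.array
for q in r:
    d=pose_pts([[q[0]-TQ[0],q[1]-TQ[1],0]],0,0,-TQ[2])[0]; print("in tray frame",np.round(d[:2]*1000,1),round(np.degrees(q[2]-TQ[2]),1))
it=[pose_pts(TRAY,*TQ)]+[pose_pts(np.array([[sx*.048+i*.042,sy*.035+j*.023,.003] for i in(-1,1) for j in(-1,1)]),*TQ) for sx in(-1,1) for sy in(-1,1)]
draw("n1",ims,[],{"top":(140,140,540,340),"side":(220,100,420,400)})
draw("n2",ims,it+[pose_pts(POD,*q,z=.003) for q in r],{"top":(140,200,230,310),"side":(220,120,320,170)})
```

```text
pod p0.98 uv [200. 236.] cams 2  x 0.5399 y 0.3067 yaw -12.3 | a0 -9.6 key [0.557 0.302] | top only 0.5395 0.3069 -14.4 | r [ 0.1 -0.1  0.2  0.1  0.7 -0.2 -0.3  1.2 -0.   0.6]
pod p0.88 uv [171. 236.] cams 2  x 0.5448 y 0.3713 yaw -12.8 | a0 -23.1 key [0.562 0.367] | top only 0.5440 0.3710 -11.9 | r [-0.1 -0.3  1.  -0.4  1.  -0.3  0.2 -0.3 -0.   0.8]
pod p0.71 uv [460. 238.] cams 2  x 0.5290 y -0.3354 yaw 67.9 | a0 66.2 key [ 0.534 -0.318] | top only 0.5295 -0.3352 65.4 | r [ 0.1  0.1  2.3  0.9  0.9  0.2 -0.6  1.4 -1.2  3.2]
pod p0.68 uv [163. 272.] cams 2  x 0.4525 y 0.3929 yaw -7.3 | a0 -10.9 key [0.471 0.388] | top only 0.4531 0.3927 -9.5 | r [-0.1  0.2  0.1  0.4  0.1  0.3  0.1  1.1 -0.1  1. ]
t 67.47 pos [ 0.3135 -0.391   0.1558] yaw -21.4 F [-0.51 -0.95 -0.5 ] w 0.599 q [-1.14  0.02  1.86  0.    1.26 -0.76]
in tray frame [ 49.4 -33.6] -2.4
in tray frame [43.1 31. ] -2.9
in tray frame [ 149.1 -668. ] 77.8
in tray frame [-51.5  36.4] 2.6
```

View pics/n1_top.png

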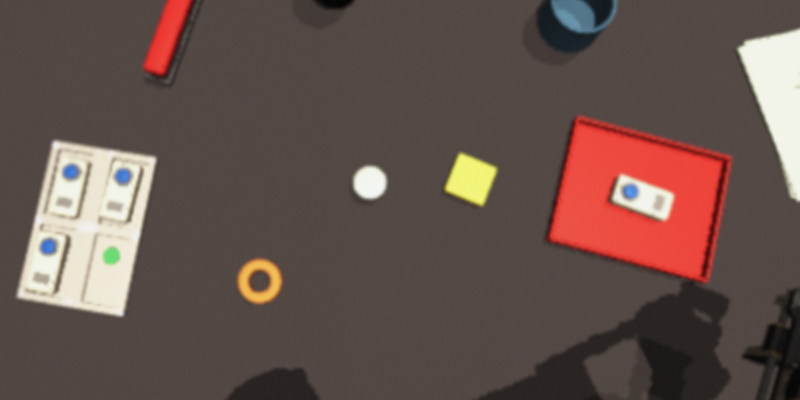

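View pics/n2_top.png

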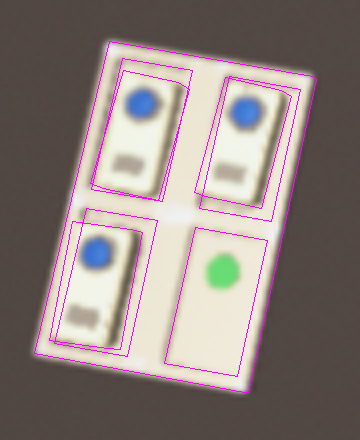

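View pics/n2_side.png

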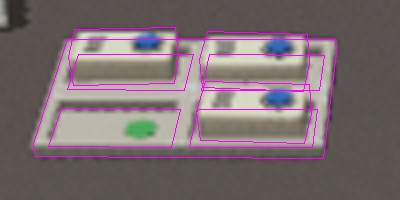

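Run:
```python
from h import *
import io,contextlib
acc=[];imt=[];ims_=[]
for i in range(5):
    ims={n:eyes.read_camera(n) for n in("top","side")}; imt.append(ims["top"].astype(float)); ims_.append(ims["side"].astype(float))
    with contextlib.redirect_stdout(io.StringIO()): r=pods(ims,z=.003)
    acc+=[q for q in r]
    for l in outline_of("top","tray")[:1]: pass
A=np.array(acc)
for sx,sy in((1,1),(1,-1),(-1,1)):
    c=comp(sx,sy); B=A[np.hypot(A[:,0]-c[0],A[:,1]-c[1])<.03]
    d=np.array([np.r_[pose_pts([[q[0]-c[0],q[1]-c[1],0]],0,0,-TQ[2])[0][:2]*1000,np.degrees(q[2]-TQ[2])] for q in B])
    print(sx,sy,len(B),np.round(d.mean(0),1),np.round(d.std(0),1))
t=np.mean(imt,0)[195:315,145:235]; s=np.mean(ims_,0)[120:170,220:320]
cv2.imwrite("pics/o_top.png",cv2.resize(t,None,fx=5,fy=5,interpolation=cv2.INTER_CUBIC)[:,:,::-1]); cv2.imwrite("pics/o_side.png",cv2.resize(s,None,fx=8,fy=8,interpolation=cv2.INTER_CUBIC)[:,:,::-1]); st()
```

```text
1 1 4 [-4.6 -3.3  0.6] [0.3 0.4 0.3]
1 -1 4 [ 0.8  1.2 -5.4] [0.6 0.4 2.1]
-1 1 5 [-2.5  1.3  0.8] [0.4 0.4 1.4]
t 68.72 pos [ 0.3134 -0.3913  0.1562] yaw -21.3 F [ 0.12 -0.31  0.71] w 0.603 q [-1.14  0.02  1.86 -0.    1.26 -0.76][ WARN:0@25.887] global loadsave.cpp:1063 imwrite_ Unsupported depth image for selected encoder is fallbacked to CV_8U.
```

View pics/o_top.png

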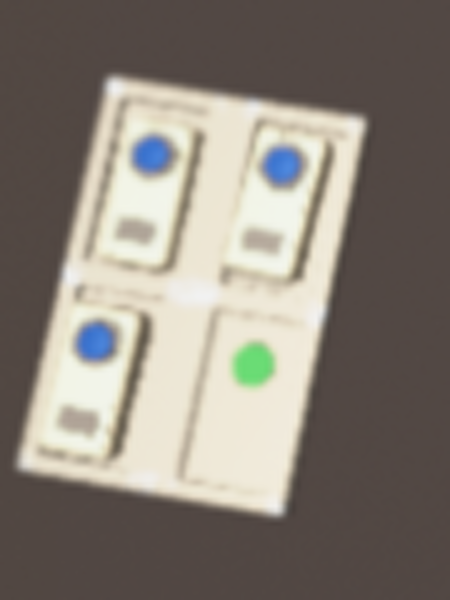

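View pics/o_side.png

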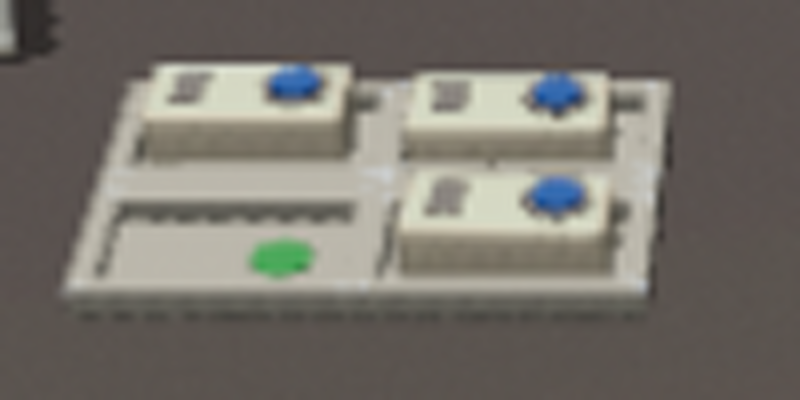

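Run:
```python
from h import *
p=pose_pts([[.0434,.035,0]],*TQ)[0]; print(p)
plan(p[0],p[1],.15,-99.9)
```

```text
[0.54577126 0.3752171  0.        ]
t 68.72 pos [ 0.3134 -0.3913  0.1562] yaw -21.3 F [ 0.12 -0.31  0.71] w 0.603 q [-1.14  0.02  1.86 -0.    1.26 -0.76]
shift mm [ -62.6 -798.5    6.2] twist 78.6
```

>>> {"method": "apply_moves", "body": {
  "motion": [
    [-0.003, -0.035, 0, 0],
    [-0.004, -0.054, 0, 0],
    [-0.004, -0.054, 0, 0],
    [-0.004, -0.054, 0, 0],
    [-0.004, -0.054, 0, 0]
  ],
  "grip": 0.15
}}

```text
time_s: 69.35
position: [0.3874, -0.1491, 0.1564]
orientation: [[0.931, -0.365, 0.001], [-0.365, -0.931, -0.0], [0.001, 0.0, -1.0]]
force: [1.7, 0.4, -0.2]
width: 0.578
```

>>> {"method": "apply_moves", "body": {
  "motion": [
    [-0.004, -0.054, 0, 0],
    [-0.004, -0.054, 0, 0],
    [-0.004, -0.054, 0, 0],
    [-0.004, -0.054, 0, 0],
    [-0.004, -0.054, 0, 0]
  ]
}}

```text
time_s: 69.97
position: [0.4672, 0.11, 0.1565]
orientation: [[0.931, -0.364, 0.001], [-0.364, -0.931, -0.0], [0.001, -0.0, -1.0]]
force: [0.8, -0.3, 2.0]
width: 0.572
```

>>> {"method": "apply_moves", "body": {
  "motion": [
    [-0.004, -0.054, 0, 0],
    [-0.004, -0.054, 0, 0],
    [-0.004, -0.054, 0, 0],
    [-0.004, -0.054, 0, 0],
    [-0.004, -0.04, 0, 0]
  ]
}}

```text
time_s: 70.6
position: [0.5416, 0.356, 0.156]
orientation: [[0.932, -0.363, 0.0], [-0.363, -0.932, 0.0], [0.0, -0.0, -1.0]]
force: [0.3, -0.6, -0.2]
width: 0.576
```

>>> {"method": "apply_moves", "body": {
  "motion": [
    [-0.003, -0.02, 0, 10],
    [0, 0, 0, 10],
    [0, 0, 0, 10],
    [0, 0, 0, 10],
    [0, 0, 0, 10]
  ]
}}

```text
time_s: 71.22
position: [0.5458, 0.3736, 0.156]
orientation: [[0.314, -0.949, -0.0], [-0.949, -0.314, -0.0], [0.0, 0.0, -1.0]]
force: [-0.3, 0.3, 1.1]
width: 0.575
```

>>> {"method": "apply_moves", "body": {
  "motion": [
    [0, 0, 0, 10],
    [0, 0, 0, 10],
    [0, 0, 0, 8.6],
    [0, 0, 0, 0],
    [0, 0, 0, 0]
  ]
}}

```text
time_s: 71.85
position: [0.5458, 0.3736, 0.1561]
orientation: [[-0.17, -0.985, -0.0], [-0.985, 0.17, -0.0], [0.0, 0.0, -1.0]]
force: [-0.6, 0.2, -0.3]
width: 0.573
```

Run:
```python
from h import *
plan(.5458,.3752,.06,-99.9)
```

```text
t 71.85 pos [0.5458 0.3736 0.1561] yaw -99.8 F [-0.6   0.19 -0.3 ] w 0.573 q [0.42 0.42 1.39 0.   1.33 2.16]
shift mm [-1.6  0.3 96.1] twist 0.1
```

>>> {"method": "apply_moves", "body": {
  "motion": [
    [-0.0016, 0.0003, 0.03, 0],
    [0, 0, 0.035, 0],
    [0, 0, 0.03, 0],
    [0, 0, 0.011, 0],
    [0, 0, 0, 0]
  ]
}}

```text
time_s: 72.47
position: [0.5456, 0.3751, 0.0499]
orientation: [[-0.172, -0.985, -0.001], [-0.985, 0.172, -0.0], [0.001, 0.001, -1.0]]
force: [-0.6, 0.1, 0.8]
width: 0.575
```

>>> {"method": "apply_moves", "body": {
  "motion": [
    [0, 0, 0.01, 0],
    [0, 0, 0.012, 0],
    [0, 0, 0.008, 0],
    [0, 0, 0.004, 0],
    [0, 0, 0, 0]
  ]
}}

```text
time_s: 73.1
position: [0.5456, 0.3751, 0.0158]
orientation: [[-0.173, -0.985, -0.001], [-0.985, 0.173, -0.0], [0.0, 0.001, -1.0]]
force: [-0.7, 0.5, -0.1]
width: 0.579
```

>>> {"method": "apply_moves", "body": {
  "motion": [
    [0, 0, 0, 0],
    [0, 0, 0, 0],
    [0, 0, 0, 0],
    [0, 0, 0, 0],
    [0, 0, 0, 0]
  ],
  "grip": -1
}}

```text
time_s: 73.72
position: [0.5461, 0.3752, 0.0166]
orientation: [[-0.173, -0.985, 0.0], [-0.985, 0.173, 0.0], [-0.0, -0.0, -1.0]]
force: [-0.2, -0.7, 3.2]
width: 0.387
```

Run:
```python
from h import *
plan(*comp(1,1),.0165,-99.9)
```

```text
t 73.72 pos [0.5461 0.3752 0.0166] yaw -99.9 F [-0.17 -0.74  3.17] w 0.387 q [ 0.42  0.58  1.47 -0.    1.09  2.16]
shift mm [ 0.1 -4.3  0.1] twist -0.0
```

Lift 2 mm, shift 4.3 mm towards the key end, lower, release.

>>> {"method": "apply_moves", "body": {
  "motion": [
    [0, 0, -0.002, 0],
    [0, -0.002, 0, 0],
    [0, -0.0023, 0, 0],
    [0, 0, 0.001, 0],
    [0, 0, 0.0008, 0]
  ]
}}

```text
time_s: 74.35
position: [0.5501, 0.3744, 0.0166]
orientation: [[-0.173, -0.985, -0.0], [-0.985, 0.173, -0.0], [0.0, 0.0, -1.0]]
force: [-1.4, -1.2, 4.1]
width: 0.387
```

>>> {"method": "apply_moves", "body": {
  "motion": [
    [0, 0, 0.0003, 0],
    [0, 0, 0, 0],
    [0, 0, 0, 0],
    [0, 0, 0, 0],
    [0, 0, 0, 0]
  ]
}}

```text
time_s: 74.97
position: [0.5501, 0.3744, 0.0166]
orientation: [[-0.173, -0.985, 0.0], [-0.985, 0.173, -0.0], [0.0, -0.0, -1.0]]
force: [-2.5, -1.4, 5.7]
width: 0.386
```

>>> {"method": "apply_moves", "body": {
  "motion": [
    [0, 0, 0, 0],
    [0, 0, 0, 0],
    [0, 0, 0, 0],
    [0, 0, 0, 0],
    [0, 0, 0, 0]
  ],
  "grip": 0.05
}}

```text
time_s: 75.6
position: [0.5501, 0.3745, 0.0161]
orientation: [[-0.173, -0.985, 0.0], [-0.985, 0.173, 0.0], [-0.0, -0.0, -1.0]]
force: [-1.3, 0.7, -0.4]
width: 0.53
```

>>> {"method": "apply_moves", "body": {
  "motion": [
    [0, 0, -0.01, 0],
    [0, 0, -0.03, 0],
    [0, 0, -0.05, 0],
    [0, 0, -0.05, 0],
    [0, 0, 0, 0]
  ]
}}

```text
time_s: 76.22
position: [0.5535, 0.3761, 0.1633]
orientation: [[-0.173, -0.985, 0.011], [-0.985, 0.173, 0.005], [-0.007, -0.01, -1.0]]
force: [0.8, 0.9, 0.3]
width: 0.524
```

>>> {"method": "apply_moves", "body": {
  "motion": [
    [0.055, 0, 0, 0],
    [0.055, 0, 0, 0],
    [0.055, 0, 0, 0],
    [0.055, 0, 0, 0],
    [0.02, 0, 0, 0]
  ]
}}

```text
time_s: 76.85
position: [0.5075, 0.1356, 0.1555]
orientation: [[-0.175, -0.985, -0.001], [-0.985, 0.175, -0.0], [0.001, 0.001, -1.0]]
force: [0.3, -0.2, -0.0]
width: 0.524
```

Run:
```python
from h import *
import io,contextlib
acc=[]
for i in range(4):
    ims={n:eyes.read_camera(n) for n in("top","side")}
    with contextlib.redirect_stdout(io.StringIO()): r=pods(ims,z=.003)
    acc+=r
A=np.array(acc)
for sx,sy in((1,1),(1,-1),(-1,1)):
    c=comp(sx,sy); B=A[np.hypot(A[:,0]-c[0],A[:,1]-c[1])<.03]
    d=np.array([np.r_[pose_pts([[q[0]-c[0],q[1]-c[1],0]],0,0,-TQ[2])[0][:2]*1000,np.degrees(q[2]-TQ[2])] for q in B])
    print(sx,sy,len(B),np.round(d.mean(0),1),np.round(d.std(0),1))
shot("z"); st()
draw("z1",ims,[],{"top":(140,140,540,340),"side":(220,110,420,260)})
```

```text
1 1 4 [-0.1  1.5  1.1] [0.4 0.3 1. ]
1 -1 0 nan nan
-1 1 4 [-4.1  0.9  5.9] [0.8 0.4 0.5]
t 77.75 pos [0.5086 0.1381 0.1561] yaw -100.0 F [-0.22  0.1   0.26] w 0.523 q [0.04 0.09 1.79 0.   1.26 1.78]<stdin>:12: RuntimeWarning: Mean of empty slice.
  ret = ret.dtype.type(ret / rcount)
  ret = _var(a, axis=axis, dtype=dtype, out=out, ddof=ddof,
  arrmean = um.true_divide(arrmean, div, out=arrmean,
  ret = ret.dtype.type(ret / rcount)
```

View pics/z1_top.png

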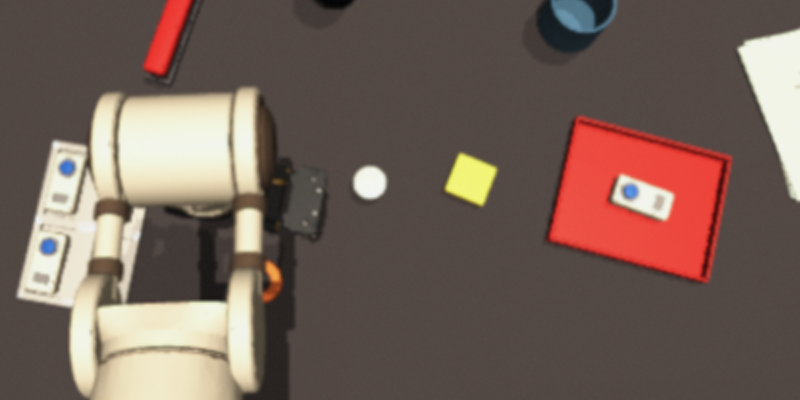

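View pics/z_side.png

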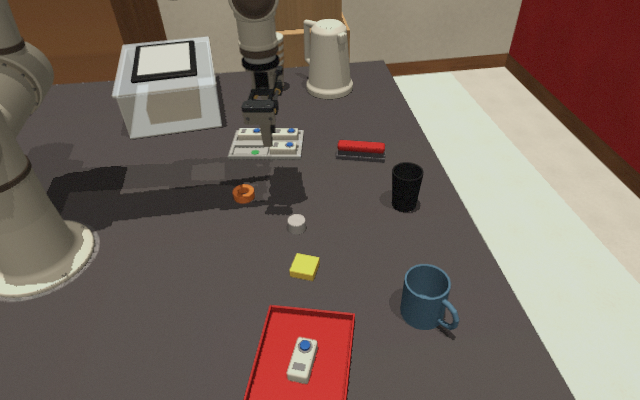

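>>> {"method": "apply_moves", "body": {
  "motion": [
    [0.04, 0, 0, 0],
    [0.055, 0, 0, 0],
    [0.055, 0, 0, 0],
    [0.055, 0, 0, 0],
    [0.03, 0, 0, 0]
  ]
}}

```text
time_s: 78.38
position: [0.4675, -0.0958, 0.1563]
orientation: [[-0.175, -0.985, 0.001], [-0.985, 0.175, -0.001], [0.0, -0.001, -1.0]]
force: [1.4, 0.1, 0.2]
width: 0.522
```

>>> {"method": "apply_moves", "body": {
  "motion": [
    [0.04, 0, 0, 0],
    [0.03, 0, 0, 0],
    [0, 0, 0, 0],
    [0, 0, 0, 0],
    [0, 0, 0, 0]
  ]
}}

```text
time_s: 79.0
position: [0.456, -0.1613, 0.156]
orientation: [[-0.171, -0.985, -0.0], [-0.985, 0.171, 0.0], [-0.0, 0.0, -1.0]]
force: [0.2, 0.0, 0.2]
width: 0.527
```

Run:
```python
from h import *
import io,contextlib
acc=[];T=[]
for i in range(3):
    ims={n:eyes.read_camera(n) for n in("top","side")}; T.append(ims["top"].astype(float))
    with contextlib.redirect_stdout(io.StringIO()): r=pods(ims,z=.003)
    acc+=r
A=np.array(acc)
for sx,sy in((1,1),(1,-1),(-1,1)):
    c=comp(sx,sy); B=A[np.hypot(A[:,0]-c[0],A[:,1]-c[1])<.03]
    d=np.array([np.r_[pose_pts([[q[0]-c[0],q[1]-c[1],0]],0,0,-TQ[2])[0][:2]*1000,np.degrees(q[2]-TQ[2])] for q in B])
    print(sx,sy,len(B),np.round(d.mean(0),1))
t=np.mean(T,0)[195:315,145:235].astype(np.uint8); cv2.imwrite("pics/y_top.png",cv2.resize(t,None,fx=5,fy=5,interpolation=cv2.INTER_CUBIC)[:,:,::-1]); st()
```

```text
1 1 3 [-0.8  1.6  0.8]
1 -1 3 [ 1.3  1.  -3.6]
-1 1 3 [ 4.6  3.1 10.1]
t 79.60 pos [ 0.4559 -0.1624  0.1561] yaw -100.0 F [-0.67  0.21 -0.54] w 0.526 q [-0.59 -0.03  1.91  0.    1.26  1.15]
```

View pics/y_top.png

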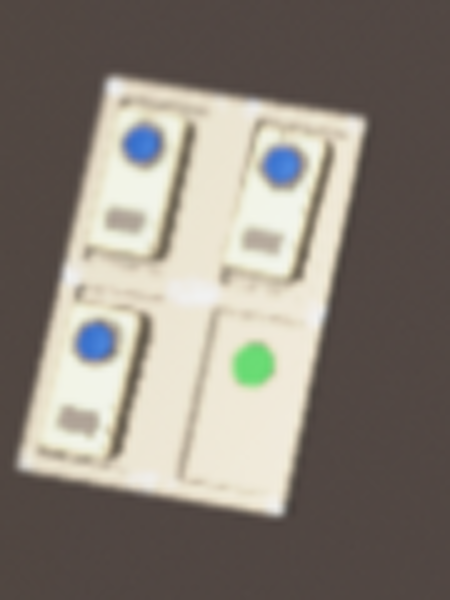

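Run:
```python
from station import arm
print(arm.sign_off())
```

```text
the job is handed in; nothing more can be done
None
```

The job is done and handed in at about 80 s, with four call buttons found, tested and sorted.

- **Test results:** Each key was pressed slowly to its stop. Three were good: about 4–5 N at first, falling to zero around 2.5 mm, then snapping in. One was worn: it stayed soft at about 1–2 N, with no snap.
- **Placement:** The three good ones lie flat in their own tray compartments with their keys at the green-dot end. The worn one lies in the red box.
- **One correction:** One of the placed buttons had shifted about 5 mm within its compartment, probably the random knock. I picked it up again and recentred it.

**Last checks:**
- The final top picture shows all three trays' buttons in place. The fits put two of them within about 2 mm of their compartment centres.
- For the third, the fits disagreed: about 2.5 mm and 1° off in the clear view, but 4.6 mm and 10° in the last pass. I think the arm was covering it in the side camera then, because the top picture shows it unmoved.
- The other things on the desk looked undisturbed in the last pictures.

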